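# Spread a heap of nuts on the demagnetiser and switch it on

### The arm

A 6-joint arm with a two-finger parallel gripper is mounted at the origin on a cart in front of the work surface, level with it; the furniture and walls round the work are solid. World frame = base frame: x ahead of the robot, y to its left, z up, the work surface at z = 0. Lengths are in m, angles in rad, forces in N, time in s.
With the tool pointing down it reaches from about 0.3 to 0.75 m from the base axis. Payload 8.5 kg.
Tool frame: the origin (TCP) lies midway between the tips of the shut fingers; the grasp point (between the pads) lies 19 mm behind it; z points along the fingers, y is the line along which they close (so a half turn about z gives the same grasp; the last joint's range is limited). The gripper opens to 88 mm and grips with 3 to 60 N. Pads are 18 mm wide; open, the fingers measure 123 mm over their backs; the gripper's body (75 mm by 187 mm) begins 45 mm behind the grasp point.
Start: joints at [1.085, 0.381, 1.297, -0, 1.464, -0.215], TCP at [0.147, 0.53, 0.239] pointing down, gripper open.
Joint ranges: [-3.11, 3.11], [-0.89, 2.33], [0.22, 2.48], [-1.42, 4.56], [0.17, 2.85], [-2.88, 2.88]. Speed limits (rad/s): [2.39, 2.39, 3.14, 3.14, 3.14, 3.14].

### API

Orientations are given as a unit quaternion [w, x, y, z].
In Python, from plant import ctrl gives the robot as it stands.
- The arm moves only by the tool servo_tool, never from a script. Its argument "moves" is a list of rows, each an object with "delta_pos": the shift along the tool's x, y, z in mm, a list of three; "delta_rot": the turn, a rotation vector about the tool's x, y, z in rad, a list of three; "hand": the finger opening in mm, from 0 to 88.1. A call has exactly 5 rows; each row shifts and turns the commanded pose from where the row before left it, along the tool's axes as they then stand; what a row does not reach is not made up. A row lasts 1/8 s, in which the tool goes at most 62.5 mm and 10.7 degrees, less where a joint would pass 70% of its speed; a pose out of reach is approached as far as the arm can. A call with a gripper value outside its range is refused whole. The fingers move at their own pace and stop on an object; the grip force is fixed at half the most. Time passes only in rows, so rows that do not move let the fingers close, or fill a call up. It gives the time, the measured TCP pose, the force, the opening and the grip force at its end, in the units of the state.
- ctrl.get_obs(): the state, without advancing time (a new reading comes with each control period).
- ctrl.capture(name): name is "scene" or "top" or "wrist"; returns the picture (480x640x3 uint8, red, green, blue); there is no depth.
- ctrl.get_calibration(name): a dict with "fx", "fy", "cx", "cy" (pixels), "R" (3x3) and "t" (3): a world point X has camera coordinates R X + t; the wrist camera has in their place "mount" (4x4, takes a point from camera to tool coordinates, whose origin is the TCP and whose axes are the flange's). Camera axes: x right, y down, z forward; pixel columns grow to the right and rows downward; lengths in m; the calibration is good to about 2 mm. A picture is of the moment at which its call begins: read the wrist's pose just before it. get_calibration takes no time and is no camera call.
- ctrl.hand_in(): hands the job in; it is judged then, once.
The state is a dict: "time": time; "joints": joint angles; "joint_vel": joint speeds; "joint_torque": joint torques, N m; "tcp_pos": TCP position; "ee_rot": TCP orientation; "force": force on the tool from outside, world axes, zero at the start; "moment": the same for the moment, N m; "opening": finger opening in m; "finger_force": force on a finger pad.
Only numpy, scipy, OpenCV 4.12 (cv2) and the standard library are available. Lean on these libraries where they do the work, as an engineer would, in place of code of your own. Each camera call takes 0.05 s, during which the arm holds its last target. There are 200 camera calls.

### The job

Spread the heaped steel nuts over the demagnetiser's black plate in one even layer, together with any nuts that lie beside it on the worktop: each nut flat on the plate, at least 15 mm clear of every other nut, and some nuts in each of the four quarters marked by the white lines. Only then press the red-padded lever on the grey control box down until its catch holds it, and after that slide the small orange switch fully to the left, to the green dot. The nuts must still lie spread at the end, and the grease tin and the red carton are to be left where they are.

Things in the scene. Friction and masses are not known exactly. Their poses are not given: they have to be found in the camera images.
- demag: blue demagnetiser, fixed; black rimmed work plate on top. 210 mm (x) by 260 mm (y). Origin: centre of its underside; x away from its louvred front, y left. Plate 30 mm above the worktop; rim 5 mm thick, top at 42 mm, inside 200 by 250 mm. Two printed white lines through the middle mark four quarters; a small flat printed white dot means nothing
- plate_mid (a point): middle of the demagnetiser's work plate, on the plate's surface, where the two printed lines cross; axes as the demagnetiser's
- control: grey control box, fixed, 100 mm (x) by 215 mm (y), top 40 mm above the worktop. Origin: centre of its underside; x away from the robot, y left along the box. Lever in its left half; in the right half the switch slot: 6 mm deep (floor at 34 mm), 30 mm wide in x (-15 to +15 mm), 80 mm long in y (-97 to -17 mm)
- lever_pad (a point): middle of the top of the red thumb pad, 34 by 34 mm, at the left end of the control box's lever, 82 mm from the pivot near the box's middle; the frame tilts with the lever. Pad top about 97 mm above the worktop when up; held down, 65 mm, and 11 mm further left from the pivot. Keep off the dark catch housing beyond the lever's middle (top 70 mm)
- hold_lever (a joint): angle of the sprung lever in rad: 0 up, grows as the pad is pressed down, stop at 0.42. Pressing takes about 2 N at the pad, with a brief peak of 8 to 20 N near 0.15; beyond about 0.3 a ball detent snaps past and holds it at about 0.39 to 0.42 when let go, otherwise it springs back to 0
- knob_top (a point): middle of the top of the small orange slide-switch knob, 18 mm (x) by 12 mm (y), 6 mm high, standing in the slot, its top flush with the box's top, 40 mm above the worktop. Off, it lies 27 mm from the slot's left end, with about 47 mm of free slot to its right; axes as the control box's
- slide_switch (a joint): travel of the slide switch in m: 0 to 0.002 off, 0.014 fully on; on is to the left (the control box's +y), towards the green dot. Slides with about 1.5 N and stays where it is left
- grease_tin: grey grease tin, 66 mm in diameter, 52 mm high, bystander. Origin: centre of its underside
- fuse_carton: small red carton lying flat, 45 (x) by 62 (y) by 26 mm, bystander. Origin: centre of its underside
- nut_1: bright steel hexagon nut, 24 mm across flats, 28 mm across corners, 13 mm thick, 34 g. Origin: centre of its underside face; z: the axis of its bore (towards its other face); x: normal to one pair of flats (all flats lie at 60 degree steps from x). It may lie either face up.
- nut_2: bright steel hexagon nut, 24 mm across flats, 28 mm across corners, 13 mm thick, 34 g. Origin: centre of its underside face; z: the axis of its bore (towards its other face); x: normal to one pair of flats (all flats lie at 60 degree steps from x). It may lie either face up.
- nut_3: bright steel hexagon nut, 24 mm across flats, 28 mm across corners, 13 mm thick, 34 g. Origin: centre of its underside face; z: the axis of its bore (towards its other face); x: normal to one pair of flats (all flats lie at 60 degree steps from x). It may lie either face up.
- nut_4: bright steel hexagon nut, 24 mm across flats, 28 mm across corners, 13 mm thick, 34 g. Origin: centre of its underside face; z: the axis of its bore (towards its other face); x: normal to one pair of flats (all flats lie at 60 degree steps from x). It may lie either face up.
- nut_5: bright steel hexagon nut, 24 mm across flats, 28 mm across corners, 13 mm thick, 34 g. Origin: centre of its underside face; z: the axis of its bore (towards its other face); x: normal to one pair of flats (all flats lie at 60 degree steps from x). It may lie either face up.
- nut_6: bright steel hexagon nut, 24 mm across flats, 28 mm across corners, 13 mm thick, 34 g. Origin: centre of its underside face; z: the axis of its bore (towards its other face); x: normal to one pair of flats (all flats lie at 60 degree steps from x). It may lie either face up.
- nut_7: bright steel hexagon nut, 24 mm across flats, 28 mm across corners, 13 mm thick, 34 g. Origin: centre of its underside face; z: the axis of its bore (towards its other face); x: normal to one pair of flats (all flats lie at 60 degree steps from x). It may lie either face up.
- nut_8: bright steel hexagon nut, 24 mm across flats, 28 mm across corners, 13 mm thick, 34 g. Origin: centre of its underside face; z: the axis of its bore (towards its other face); x: normal to one pair of flats (all flats lie at 60 degree steps from x). It may lie either face up. Not present in every run.
- nut_9: bright steel hexagon nut, 24 mm across flats, 28 mm across corners, 13 mm thick, 34 g. Origin: centre of its underside face; z: the axis of its bore (towards its other face); x: normal to one pair of flats (all flats lie at 60 degree steps from x). It may lie either face up. Not present in every run.
- nut_10: bright steel hexagon nut, 24 mm across flats, 28 mm across corners, 13 mm thick, 34 g. Origin: centre of its underside face; z: the axis of its bore (towards its other face); x: normal to one pair of flats (all flats lie at 60 degree steps from x). It may lie either face up. Not present in every run.
- nut_11: bright steel hexagon nut, 24 mm across flats, 28 mm across corners, 13 mm thick, 34 g. Origin: centre of its underside face; z: the axis of its bore (towards its other face); x: normal to one pair of flats (all flats lie at 60 degree steps from x). It may lie either face up. Not present in every run.
- nut_12: bright steel hexagon nut, 24 mm across flats, 28 mm across corners, 13 mm thick, 34 g. Origin: centre of its underside face; z: the axis of its bore (towards its other face); x: normal to one pair of flats (all flats lie at 60 degree steps from x). It may lie either face up. Not present in every run.

How it is judged:
By the outcome, as a careful person would: the job done as asked, in the order asked, and still so for the second after the job is handed in, with the robot touching nothing.
Of nut_8, nut_9, nut_10, nut_11, nut_12 only 3 to 5 are there at a start; the rules pass over those that are not, and their reading is None.
At some moment in a run one of nut_1, nut_2, nut_3, nut_4, nut_5, nut_6, nut_7, nut_8, nut_9, nut_10 may be knocked a few centimetres aside while the robot is not near it.
Once in a run the grip may slacken for a moment while it holds something.
It also fails if it takes over 208 s, if anything falls off the work surface, if the arm or the gripper's body presses on something with over 40 N, if the wrist force passes 120 N, or if a joint passes its speed limit or range.

## Working session

There is one attempt and no reset: what is moved stays moved. The work goes in short steps, Python scripts to look and compute and a tool call to move; the robot and the scene stay as the last step left them, time stands still between calls to the robot, and variables do not carry over. Pictures are saved under pics/ and viewed, at most 14 in all, crops included, and the job is handed in when it is done.

Besides the shell and the picture viewer there is one more tool, called after "Call:" as name(argument=value, ...) on one line, values as JSON. servo_tool: Moves the arm, as the interface text tells. Its arguments: {"type":"object","properties":{"moves":{"type":"array","items":{"type":"object","properties":{"delta_pos":{"type":"array","items":{"type":"number"}},"delta_rot":{"type":"array","items":{"type":"number"}},"hand":{"type":"number"}}}}},"required":["moves"]}

```bash
ls; mkdir -p pics
python3 - <<'E'
from plant import ctrl
import cv2,json
o=ctrl.get_obs();print({k:(v.tolist() if hasattr(v,'tolist') else v) for k,v in o.items()})
for n in("scene","top","wrist"):
    im=ctrl.capture(n);cv2.imwrite(f"pics/{n}0.png",im[:,:,::-1])
    print(n,ctrl.get_calibration(n))
E
```

```text
pics
{'time': 0.0, 'joints': [1.08469425925467, 0.3811543917373378, 1.2982279305178785, -1.8049949623419995e-05, 1.4635945320459338, -0.21531860701786446], 'joint_vel': [-0.0011582098365795824, -0.002471015806398173, -0.00024624323706963627, -0.0018530703221504947, -0.0009675592225061796, -4.393729489838308e-05], 'joint_torque': [-0.0006761204349459149, -43.792351484298706, -22.455859780311584, 0.07132851518690586, 0.03521592356264591, -0.00011482720310596051], 'tcp_pos': [0.14700285945046376, 0.5297059739343333, 0.23817118466621778], 'ee_rot': [-0.0002293551045858684, 0.13497747141736308, 0.9908484259090506, -0.0006530540310611184], 'force': [-0.1678064146545206, -0.4801877442519684, 0.28330615704209744], 'moment': [-0.039768445498015836, -0.03843204760915295, 0.008197866293366883], 'finger_force': 0.0, 'opening': 0.0880834352914433}
scene {'fx': 482.3121914405315, 'fy': 482.3121914405315, 'cx': 319.6964318427534, 'cy': 237.64481513291574, 'R': array([[-0.85415802, -0.51980856,  0.01459904],
       [-0.3278793 ,  0.51656151, -0.79098633],
       [ 0.40362017, -0.68041404, -0.61165962]]), 't': array([0.26872626, 0.39157441, 0.61679426])}
top {'fx': 531.6061914700266, 'fy': 531.6061914700266, 'cx': 325.97244021850616, 'cy': 235.23220217706748, 'R': array([[-0.02543431, -0.99964916, -0.00739322],
       [-0.98471596,  0.02632767, -0.1721666 ],
       [ 0.17230085,  0.00290129, -0.9850401 ]]), 't': array([-0.29128487,  0.48666656,  0.84671672])}
wrist {'fx': 342.7781384085132, 'fy': 342.7781384085132, 'cx': 313.07488300197633, 'cy': 235.82832088525132, 'mount': array([[-1.90229034e-05, -9.46263009e-01, -3.23398078e-01,
         8.50088189e-02],
       [ 9.99999624e-01,  2.62449770e-04, -8.26750139e-04,
        -3.46142301e-04],
       [ 8.67198826e-04, -3.23397972e-01,  9.46262648e-01,
        -1.46289038e-01],
       [ 0.00000000e+00,  0.00000000e+00,  0.00000000e+00,
         1.00000000e+00]])}
```

View pics/top0.png

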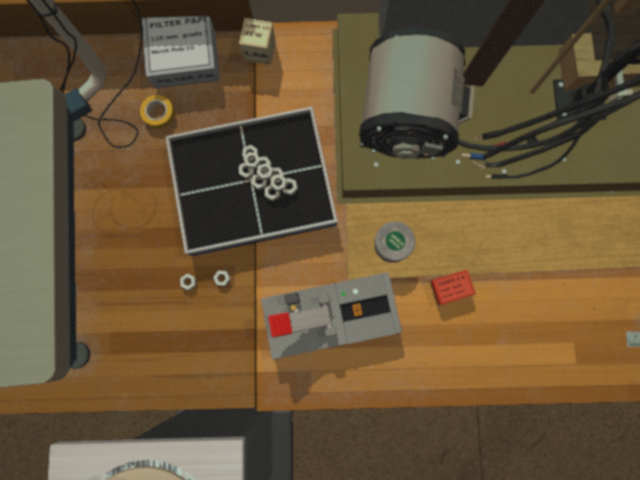

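View pics/scene0.png

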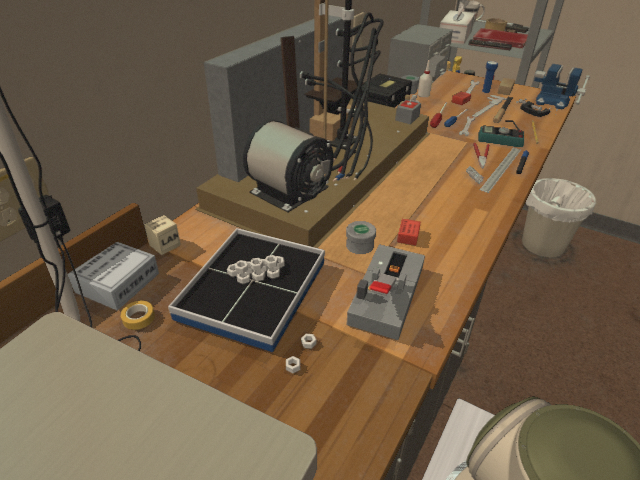

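The top view shows the tray at about cols 167–336, rows 110–252, with the heap of roughly 9 nuts at about (265,172). Two loose nuts lie at (188,283) and (222,278). The box is at about (332,316), the tin at (395,242) and the carton at (453,288).

```bash
cat > h.py <<'E'
import numpy as np,cv2
from plant import ctrl
from scipy.spatial.transform import Rotation as Ro
def cam(n,obs=None):
    c=ctrl.get_calibration(n);K=np.array([[c['fx'],0,c['cx']],[0,c['fy'],c['cy']],[0,0,1]])
    if n=='wrist':
        o=obs or ctrl.get_obs();w=np.eye(4);q=o['ee_rot'];w[:3,:3]=Ro.from_quat([q[1],q[2],q[3],q[0]]).as_matrix();w[:3,3]=o['tcp_pos']
        T=np.linalg.inv(w@c['mount']);return K,T[:3,:3],T[:3,3]
    return K,c['R'],c['t']
def bp(C,u,v,z):
    K,R,t=C;d=R.T@np.linalg.solve(K,[u,v,1.]);o=-R.T@t;return o+d*(z-o[2])/d[2]
def pj(C,P):
    K,R,t=C;p=(R@np.atleast_2d(P).T).T+t;p=p@K.T;return p[:,:2]/p[:,2:]
def rect(C,img,cx,cy,yaw,w,h,z,s):
    """metric ortho view of plane z; s px per m; image right=+xlocal, up=+ylocal"""
    c,sn=np.cos(yaw),np.sin(yaw);loc=np.array([[-w/2,h/2],[w/2,h/2],[w/2,-h/2],[-w/2,-h/2]])
    W=np.c_[loc@np.array([[c,sn],[-sn,c]])+[cx,cy],[z]*4]
    M=cv2.getPerspectiveTransform(pj(C,W).astype(np.float32),np.float32([[0,0],[w*s,0],[w*s,h*s],[0,h*s]]))
    return cv2.warpPerspective(img,M,(int(w*s),int(h*s)),flags=cv2.INTER_CUBIC)
E
python3 - <<'E'
from h import *
C=cam('top');im=cv2.imread('pics/top0.png')
for n,u,v,z in [('dTL',167,136,.042),('dTR',312,110,.042),('dBR',336,224,.042),('dBL',188,252,.042),('mid',251,181,.03),('n',188,283,.0),('n',222,278,.0),('bTL',264,296,.04),('bTR',388,274,.04),('bBR',400,331,.04),('bBL',275,357,.04),('knob',357,311,.04),('pad',281,325,.097),('tin',395,241,.052),('cart',454,288,.026)]:
    print(n,bp(C,u,v,z).round(4))
a=cv2.resize(im[130:215,225:310],None,fx=7,fy=7,interpolation=cv2.INTER_CUBIC)
cv2.imwrite('pics/c1.png',a)
E
```

```text
dTL [ 0.6602 -0.0336  0.042 ]
dTR [ 0.7006 -0.2852  0.042 ]
dBR [ 0.4974 -0.3211  0.042 ]
dBL [ 0.4566 -0.0739  0.042 ]
mid [ 0.5792 -0.1771  0.03  ]
n [ 0.4088 -0.0637  0.    ]
n [ 0.4159 -0.1224  0.    ]
bTL [ 0.3806 -0.1996  0.04  ]
bTR [ 0.4115 -0.4045  0.04  ]
bBR [ 0.3185 -0.4197  0.04  ]
bBL [ 0.2825 -0.2168  0.04  ]
knob [ 0.3523 -0.3513  0.04  ]
pad [ 0.3325 -0.2322  0.097 ]
tin [ 0.4643 -0.4172  0.052 ]
cart [ 0.3866 -0.5149  0.026 ]
```

View pics/c1.png

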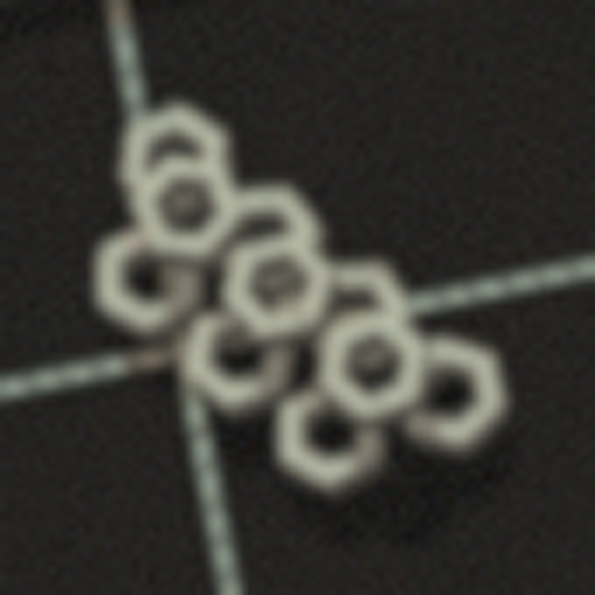

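The crop shows a heap of 10: 7 nuts in a zig-zag strip underneath (A(175,150), E(145,280), B(270,235), F(237,358), C(365,310), G(330,435), D(455,393)) and 3 on top at (185,203), (277,285), (372,362). With the 2 loose ones that makes 12. The cream panel on the left could block the arm, so I'll triangulate it first.

Run:
```python
from h import *
A=cam('top');B=cam('scene')
def tri(a,b):
    P=[np.c_[C[1],C[2]] for C in(A,B)];P=[C[0]@p for C,p in zip((A,B),P)]
    X=cv2.triangulatePoints(P[0],P[1],np.float32(a),np.float32(b)).ravel();X=X[:3]/X[3];print(X.round(3),pj(A,X).round(0),pj(B,X).round(0))
tri((62,382),(312,460)); tri((52,82),(55,318)); tri((188,283),(293,365))
print(pj(A,[[0,0,0],[0.147,.53,.238],[0,0,.3]]))
```

```text
[0.262 0.097 0.102] [[ 61. 379.]] [[317. 461.]]
[0.723 0.127 0.123] [[53. 83.]] [[ 53. 317.]]
[ 0.408 -0.066  0.009] [[188. 283.]] [[293. 365.]]
[[ 143.09091985  540.78298786]
 [-361.54853011  497.14254289]
 [  42.90531616  654.78144368]]
```

```bash
cat >> h.py <<'E'
T0=np.array([.5787,-.1785]);YT=.159
def loc2w(x,y):
    c,s=np.cos(YT),np.sin(YT);return T0+[c*x-s*y,s*x+c*y]
def w2loc(p):
    c,s=np.cos(YT),np.sin(YT);d=np.asarray(p)[:2]-T0;return np.array([c*d[0]+s*d[1],-s*d[0]+c*d[1]])
def pose(o):
    q=o['ee_rot'];R=Ro.from_quat([q[1],q[2],q[3],q[0]]).as_matrix();return np.array(o['tcp_pos']),R
def plan(wps,start=None,step=58):
    """wps: (x,y,z,phi,hand[,wait rows]) ; prints rows"""
    o=ctrl.get_obs();p,R=pose(o);f=np.arctan2(R[1,1],R[0,1])
    if start is not None: p,f=np.array(start[:3]),start[3]
    rows=[]
    for w in wps:
        t=np.array(w[:3]);df=(w[3]-f+np.pi)%(2*np.pi)-np.pi
        n=max(int(np.ceil(np.linalg.norm(t-p)*1000/step)),int(np.ceil(abs(df)/.18)));d=(t-p)/max(n,1)
        for i in range(n):
            c,s=np.cos(f),np.sin(f);v=np.array([-s*d[0]+c*d[1],c*d[0]+s*d[1],-d[2]])*1000
            rows.append((v.round(1).tolist(),round(-df/n,3),w[4]));f+=df/n
        p=t;f=w[3]
        for _ in range(w[5] if len(w)>5 else 0): rows.append(([0,0,0],0,w[4]))
    for i,r in enumerate(rows): print(i%5,*r)
def st():
    o=ctrl.get_obs();p,R=pose(o);print(round(o['time'],2),p.round(4),'phi',round(float(np.arctan2(R[1,1],R[0,1])),3),'tilt',R[:2,2].round(3),'F',np.round(o['force'],1),'open',round(o['opening'],4),'q',np.round(o['joints'],2))
E
python3 - <<'E'
from h import *
plan([(.40,-.09,.235,-.1,88),(.41,-.09,.20,-.3,88),(.585,-.19,.16,-.52,88,0)])
E
```

```text
0 [-34.1, -44.1, 0.3] 0.117 88
1 [-39.0, -39.9, 0.3] 0.117 88
2 [-43.4, -35.0, 0.3] 0.117 88
3 [-47.2, -29.7, 0.3] 0.117 88
4 [-50.3, -24.1, 0.3] 0.117 88
0 [-52.8, -18.0, 0.3] 0.117 88
1 [-54.5, -11.8, 0.3] 0.117 88
2 [-55.5, -5.3, 0.3] 0.117 88
3 [-55.8, 1.2, 0.3] 0.117 88
4 [-55.3, 7.6, 0.3] 0.117 88
0 [-54.0, 14.0, 0.3] 0.117 88
1 [-52.0, 20.2, 0.3] 0.117 88
2 [0.5, 5.0, 17.5] 0.1 88
3 [1.0, 4.9, 17.5] 0.1 88
4 [-11.0, 49.2, 10.0] 0.055 88
0 [-8.2, 49.7, 10.0] 0.055 88
1 [-5.5, 50.1, 10.0] 0.055 88
2 [-2.7, 50.3, 10.0] 0.055 88
```

Call:
servo_tool(moves=[{"delta_pos":[-34,-44,0],"delta_rot":[0,0,0.117],"hand":50},{"delta_pos":[-39,-40,0],"delta_rot":[0,0,0.117],"hand":50},{"delta_pos":[-43.5,-35,0],"delta_rot":[0,0,0.117],"hand":50},{"delta_pos":[-47,-30,0],"delta_rot":[0,0,0.117],"hand":50},{"delta_pos":[-50,-24,0],"delta_rot":[0,0,0.117],"hand":50}])

```text
time: 0.78
tcp_pos: [0.252, 0.2702, 0.2387]
ee_rot: [0.0, 0.416, 0.909, 0.0]
force: [0.9, 0.3, 0.4]
opening: 0.0504
finger_force: 0.0
```

Call:
servo_tool(moves=[{"delta_pos":[-53,-18,0],"delta_rot":[0,0,0.117],"hand":50},{"delta_pos":[-54.5,-12,0],"delta_rot":[0,0,0.117],"hand":50},{"delta_pos":[-55.5,-5,0],"delta_rot":[0,0,0.117],"hand":50},{"delta_pos":[-56,1,0],"delta_rot":[0,0,0.117],"hand":50},{"delta_pos":[-55,7.5,0],"delta_rot":[0,0,0.117],"hand":50}])

```text
time: 1.4
tcp_pos: [0.3568, 0.0113, 0.2389]
ee_rot: [0.0, 0.661, 0.75, 0.0]
force: [1.4, 1.0, -0.1]
opening: 0.0501
finger_force: 0.0
```

Call:
servo_tool(moves=[{"delta_pos":[-54,14,0],"delta_rot":[0,0,0.117],"hand":50},{"delta_pos":[-52,20,0],"delta_rot":[0,0,0.117],"hand":50},{"delta_pos":[0.5,5,17.5],"delta_rot":[0,0,0.1],"hand":50},{"delta_pos":[1,5,17.5],"delta_rot":[0,0,0.1],"hand":50},{"delta_pos":[0,0,0],"delta_rot":[0,0,0],"hand":50}])

```text
time: 2.02
tcp_pos: [0.4078, -0.0901, 0.2029]
ee_rot: [-0.001, 0.806, 0.592, -0.001]
force: [-0.5, 0.8, 0.7]
opening: 0.0501
finger_force: 0.0
```

Run:
```python
from h import *
st();C=cam('wrist');im=ctrl.capture('wrist')[:,:,::-1].copy();cv2.imwrite('pics/w1.png',im)
np.savez('pics/w1.npz',K=C[0],R=C[1],t=C[2])
plan([(.585,-.19,.16,-.52,50,1)])
```

```text
2.02 [ 0.4078 -0.0901  0.2029] phi -0.303 tilt [-0.002  0.001] F [-0.5  0.8  0.7] open 0.0501 q [-0.5   0.18  1.7   0.    1.26 -0.2 ]
0 [-10.7, 49.7, 10.9] 0.055 50
1 [-8.0, 50.2, 10.9] 0.055 50
2 [-5.2, 50.5, 10.9] 0.055 50
3 [-2.4, 50.7, 10.9] 0.055 50
4 [0, 0, 0] 0 50
```

Call:
servo_tool(moves=[{"delta_pos":[-11,50,11],"delta_rot":[0,0,0.055],"hand":50},{"delta_pos":[-8,50,11],"delta_rot":[0,0,0.055],"hand":50},{"delta_pos":[-5,50,11],"delta_rot":[0,0,0.055],"hand":50},{"delta_pos":[-2,50,10],"delta_rot":[0,0,0.055],"hand":50},{"delta_pos":[0,0,0],"delta_rot":[0,0,0],"hand":50}])

```text
time: 2.7
tcp_pos: [0.5856, -0.191, 0.1598]
ee_rot: [-0.0, 0.866, 0.5, -0.0]
force: [-0.7, 0.5, 0.2]
opening: 0.0503
finger_force: 0.0
```

Run:
```python
from h import *
st();C=cam('wrist');im=ctrl.capture('wrist')[:,:,::-1].copy();cv2.imwrite('pics/w2.png',im)
np.savez('pics/w2.npz',K=C[0],R=C[1],t=C[2])
d=np.load('pics/w1.npz');C1=(d['K'],d['R'],d['t'])
a=rect(C,im,*T0,YT,.15,.15,.043,3600)
b=rect(C1,cv2.imread('pics/w1.png'),.412,-.092,0,.065,.11,.013,3600)
c=np.zeros((540,800,3),np.uint8);c[:540,:540]=a;c[:396,550:784]=b
cv2.imwrite('pics/c2.png',c)
```

```text
2.7 [ 0.5856 -0.191   0.1598] phi -0.523 tilt [-0.  0.] F [-0.7  0.5  0.2] open 0.0503 q [-0.51  0.56  1.23 -0.    1.35  0.02]
```

View pics/c2.png

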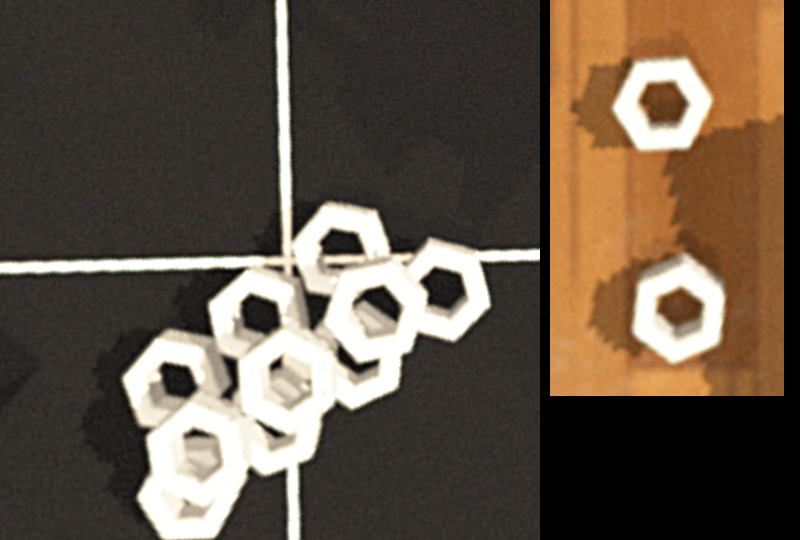

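The rectified wrist view has the 7 bottom nuts at (445,290), (340,247), (258,313), (176,380), (360,365), (278,430) and (190,497). The top ones are at (377,308), (287,380) and (197,450), and the lines cross at (287,263). The loose nuts are at (663,104) and (678,308).

```bash
cat >> h.py <<'E'
def load(n):
    d=np.load(f'pics/{n}.npz');return d['K'],d['R'],d['t']
E
python3 - <<'E'
from h import *
C=load('w2');C1=load('w1')
def f(u,v,z):
    w=loc2w((u-270)/3600,(270-v)/3600);p=pj(C,[*w,.043])[0];return bp(C,*p,z)
print('cross',f(287,263,.03).round(4))
for p in [(377,308),(287,380),(197,450)]: r=f(*p,.056);print('top',r.round(4),(1000*w2loc(r)).round(1))
for p in [(445,290),(340,247),(258,313),(176,380),(360,365),(278,430),(190,497)]: r=f(*p,.043);print('bot',r.round(4),(1000*w2loc(r)).round(1))
for u,v in [(663,104),(678,308)]: print('loose',.412+(u-550-117)/3600,-.092-(v-198)/3600)
# line direction yaw
a=f(280,0,.03);b=f(293,530,.03);d=(a-b);print('yaw',np.arctan2(-d[0],d[1]));a=f(0,268,.03);b=f(540,256,.03);d=b-a;print(np.arctan2(d[1],d[0]))
E
```

```text
cross [ 0.5809 -0.1787  0.03  ]
top [ 0.6106 -0.1809  0.056 ] [31.1 -7.5]
top [ 0.5901 -0.2035  0.056 ] [  7.3 -26.5]
top [ 0.5696 -0.2255  0.056 ] [-16.4 -45. ]
bot [ 0.6276 -0.1763  0.043 ] [48.6 -5.6]
bot [ 0.5969 -0.1691  0.043 ] [19.4  6.4]
bot [ 0.5773 -0.1908  0.043 ] [ -3.3 -11.9]
bot [ 0.5578 -0.2128  0.043 ] [-26.1 -30.6]
bot [ 0.6076 -0.2006  0.043 ] [ 25.  -26.4]
bot [ 0.5879 -0.222   0.043 ] [  2.2 -44.4]
bot [ 0.5667 -0.2443  0.043 ] [-22.2 -63.1]
loose 0.41088888888888886 -0.06588888888888889
loose 0.4150555555555555 -0.12255555555555556
yaw 0.18352338461221454
0.18121856532671904
```

```bash
sed -i 's/^T0=.*/T0=np.array([.580,-.1786]);YT=.175/' h.py
cat >> h.py <<'E'
def pickplace(P,zt,D,f=-.52,fd=-.52,op=40,start=None,zn=.043,hi=.09):
    """P world xy, zt tip z at pick, zn: nut underside z there, D local mm dest"""
    d=loc2w(D[0]/1000,D[1]/1000);zp=.031+zt-zn
    plan([(*P,hi,f,op),(*P,zt,f,op,1),(*P,zt,f,10,4),(*P,hi,f,10),(*d,hi,fd,10),(*d,zp,fd,10,1),(*d,zp,fd,34,3),(*d,hi,fd,op)],start)
    print('end',np.r_[d,hi,fd].round(4).tolist())
E
python3 - <<'E'
from h import *
pickplace((.5696,-.2255),.0455,(-62,-93))
E
```

```text
0 [-19.0, 2.4, 35.3] -0.001 40
1 [-19.0, 2.4, 35.3] -0.001 40
2 [0.0, 0.0, 44.5] -0.0 40
3 [0, 0, 0] 0 40
4 [0, 0, 0] 0 10
0 [0, 0, 0] 0 10
1 [0, 0, 0] 0 10
2 [0, 0, 0] 0 10
3 [0.0, 0.0, -44.5] -0.0 10
4 [-32.6, -1.2, -0.0] -0.0 10
0 [-32.6, -1.2, -0.0] -0.0 10
1 [0.0, 0.0, 56.5] -0.0 10
2 [0, 0, 0] 0 10
3 [0, 0, 0] 0 34
4 [0, 0, 0] 0 34
0 [0, 0, 0] 0 34
1 [0.0, 0.0, -56.5] -0.0 40
end [0.5351, -0.281, 0.09, -0.52]
```

Call:
servo_tool(moves=[{"delta_pos":[-19,2.5,35],"delta_rot":[0,0,0],"hand":40},{"delta_pos":[-19,2.5,35],"delta_rot":[0,0,0],"hand":40},{"delta_pos":[0,0,44.5],"delta_rot":[0,0,0],"hand":40},{"delta_pos":[0,0,0],"delta_rot":[0,0,0],"hand":40},{"delta_pos":[0,0,0],"delta_rot":[0,0,0],"hand":10}])

```text
time: 3.38
tcp_pos: [0.5692, -0.2249, 0.0476]
ee_rot: [0.0, 0.866, 0.5, 0.0]
force: [-0.6, -0.4, -0.6]
opening: 0.0319
finger_force: 0.0
```

Call:
servo_tool(moves=[{"delta_pos":[0,0,0],"delta_rot":[0,0,0],"hand":10},{"delta_pos":[0,0,0],"delta_rot":[0,0,0],"hand":10},{"delta_pos":[0,0,0],"delta_rot":[0,0,0],"hand":10},{"delta_pos":[0,0,-44.5],"delta_rot":[0,0,0],"hand":10},{"delta_pos":[0,0,0],"delta_rot":[0,0,0],"hand":10}])

```text
time: 4.0
tcp_pos: [0.5707, -0.2259, 0.094]
ee_rot: [0.003, 0.866, 0.5, 0.001]
force: [0.2, 0.5, -0.1]
opening: 0.0238
finger_force: 30.0
```

Run:
```python
from h import *
st()
for n in ('wrist',):
    im=ctrl.capture(n)[:,:,::-1].copy();cv2.imwrite('pics/w3.png',im)
```

```text
4.0 [ 0.5707 -0.2259  0.094 ] phi -0.524 tilt [ 0.005 -0.003] F [ 0.2  0.5 -0.1] open 0.0238 q [-0.57  0.62  1.32  0.    1.19 -0.05]
```

View pics/w3.png

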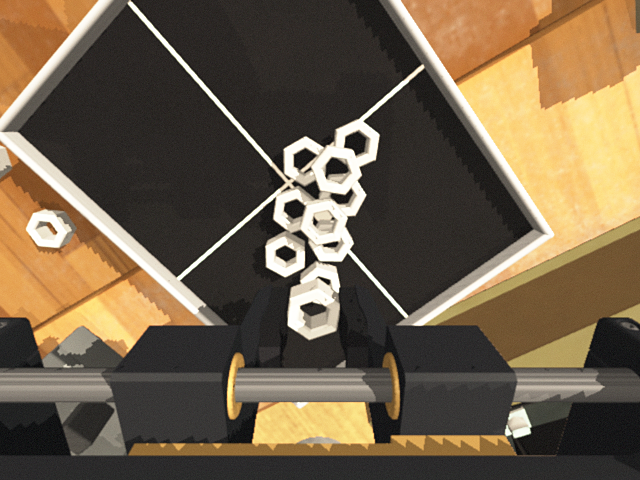

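The wrist view shows the nut held cleanly in the fingers at (315,310) and the rest of the heap undisturbed. I'll place it and plan the next two.

Call:
servo_tool(moves=[{"delta_pos":[-32.5,-1,0],"delta_rot":[0,0,0],"hand":10},{"delta_pos":[-32.5,-1,0],"delta_rot":[0,0,0],"hand":10},{"delta_pos":[0,0,40],"delta_rot":[0,0,0],"hand":10},{"delta_pos":[0,0,16.5],"delta_rot":[0,0,0],"hand":10},{"delta_pos":[0,0,0],"delta_rot":[0,0,0],"hand":10}])

```text
time: 4.68
tcp_pos: [0.5347, -0.2799, 0.033]
ee_rot: [-0.001, 0.866, 0.5, -0.001]
force: [0.6, 0.4, 0.2]
opening: 0.0238
finger_force: 30.0
```

Call:
servo_tool(moves=[{"delta_pos":[0,0,0],"delta_rot":[0,0,0],"hand":34},{"delta_pos":[0,0,0],"delta_rot":[0,0,0],"hand":34},{"delta_pos":[0,0,0],"delta_rot":[0,0,0],"hand":34},{"delta_pos":[0,0,-56.5],"delta_rot":[0,0,0],"hand":40},{"delta_pos":[0,0,0],"delta_rot":[0,0,0],"hand":40}])

```text
time: 5.3
tcp_pos: [0.5367, -0.2816, 0.0947]
ee_rot: [0.004, 0.866, 0.5, 0.001]
force: [-0.1, 0.4, -0.8]
opening: 0.0399
finger_force: 0.0
```

Run:
```python
from h import *
st()
pickplace((.5901,-.2035),.0455,(62,93))
pickplace((.6106,-.1809),.0455,(62,31),start=[*loc2w(.062,.093),.09,-.52])
```

```text
5.3 [ 0.5367 -0.2816  0.0947] phi -0.524 tilt [ 0.006 -0.005] F [-0.1  0.4 -0.8] open 0.0399 q [-0.68  0.61  1.35  0.    1.18 -0.15]
0 [47.2, 3.6, 2.3] -0.002 40
1 [47.2, 3.6, 2.3] -0.002 40
2 [0.0, 0.0, 44.5] -0.0 40
3 [0, 0, 0] 0 40
4 [0, 0, 0] 0 10
0 [0, 0, 0] 0 10
1 [0, 0, 0] 0 10
2 [0, 0, 0] 0 10
3 [0.0, 0.0, -44.5] -0.0 10
4 [42.6, -11.0, -0.0] -0.0 10
0 [42.6, -11.0, -0.0] -0.0 10
1 [42.6, -11.0, -0.0] -0.0 10
2 [0.0, 0.0, 56.5] -0.0 10
3 [0, 0, 0] 0 10
4 [0, 0, 0] 0 34
0 [0, 0, 0] 0 34
1 [0, 0, 0] 0 34
2 [0.0, 0.0, -56.5] -0.0 40
end [0.6249, -0.0762, 0.09, -0.52]
0 [-49.0, 19.8, -0.0] -0.0 40
1 [-49.0, 19.8, -0.0] -0.0 40
2 [0.0, 0.0, 44.5] -0.0 40
3 [0, 0, 0] 0 40
4 [0, 0, 0] 0 10
0 [0, 0, 0] 0 10
1 [0, 0, 0] 0 10
2 [0, 0, 0] 0 10
3 [0.0, 0.0, -44.5] -0.0 10
4 [50.3, 0.1, -0.0] -0.0 10
0 [0.0, 0.0, 56.5] -0.0 10
1 [0, 0, 0] 0 10
2 [0, 0, 0] 0 34
3 [0, 0, 0] 0 34
4 [0, 0, 0] 0 34
0 [0.0, 0.0, -56.5] -0.0 40
end [0.6357, -0.1373, 0.09, -0.52]
```

Call:
servo_tool(moves=[{"delta_pos":[47,4.5,0],"delta_rot":[0,0,0],"hand":40},{"delta_pos":[47,4.5,0],"delta_rot":[0,0,0],"hand":40},{"delta_pos":[0,0,25],"delta_rot":[0,0,0],"hand":40},{"delta_pos":[0,0,19.5],"delta_rot":[0,0,0],"hand":40},{"delta_pos":[0,0,0],"delta_rot":[0,0,0],"hand":40}])

```text
time: 5.92
tcp_pos: [0.5896, -0.2032, 0.0449]
ee_rot: [-0.001, 0.866, 0.5, -0.0]
force: [-0.4, -0.6, -0.9]
opening: 0.0401
finger_force: 0.0
```

Call:
servo_tool(moves=[{"delta_pos":[0,0,0],"delta_rot":[0,0,0],"hand":10},{"delta_pos":[0,0,0],"delta_rot":[0,0,0],"hand":10},{"delta_pos":[0,0,0],"delta_rot":[0,0,0],"hand":10},{"delta_pos":[0,0,-44.5],"delta_rot":[0,0,0],"hand":10},{"delta_pos":[42.5,-11,0],"delta_rot":[0,0,0],"hand":10}])

```text
time: 6.55
tcp_pos: [0.6029, -0.1637, 0.0939]
ee_rot: [0.003, 0.867, 0.498, 0.002]
force: [0.3, 0.6, -1.3]
opening: 0.0246
finger_force: 30.0
```

Call:
servo_tool(moves=[{"delta_pos":[42.5,-11,0],"delta_rot":[0,0,0],"hand":10},{"delta_pos":[42.5,-11,0],"delta_rot":[0,0,0],"hand":10},{"delta_pos":[0,0,40],"delta_rot":[0,0,0],"hand":10},{"delta_pos":[0,0,16.5],"delta_rot":[0,0,0],"hand":10},{"delta_pos":[0,0,0],"delta_rot":[0,0,0],"hand":10}])

```text
time: 7.18
tcp_pos: [0.6249, -0.0772, 0.0336]
ee_rot: [-0.001, 0.866, 0.5, -0.001]
force: [0.2, 0.1, 0.1]
opening: 0.0243
finger_force: 30.0
```

Call:
servo_tool(moves=[{"delta_pos":[0,0,0],"delta_rot":[0,0,0],"hand":34},{"delta_pos":[0,0,0],"delta_rot":[0,0,0],"hand":34},{"delta_pos":[0,0,0],"delta_rot":[0,0,0],"hand":34},{"delta_pos":[0,0,-56.5],"delta_rot":[0,0,0],"hand":40},{"delta_pos":[-49,20,0],"delta_rot":[0,0,0],"hand":40}])

```text
time: 7.8
tcp_pos: [0.6201, -0.1279, 0.0952]
ee_rot: [0.003, 0.865, 0.502, 0.003]
force: [0.1, 0.2, 0.3]
opening: 0.0399
finger_force: 0.0
```

Call:
servo_tool(moves=[{"delta_pos":[-49,20,0],"delta_rot":[0,0,0],"hand":40},{"delta_pos":[0,0,25],"delta_rot":[0,0,0],"hand":40},{"delta_pos":[0,0,19.5],"delta_rot":[0,0,0],"hand":40},{"delta_pos":[0,0,0],"delta_rot":[0,0,0],"hand":40},{"delta_pos":[0,0,0],"delta_rot":[0,0,0],"hand":10}])

```text
time: 8.43
tcp_pos: [0.6111, -0.1817, 0.0471]
ee_rot: [0.0, 0.866, 0.5, 0.0]
force: [-0.8, -1.0, 0.9]
opening: 0.0325
finger_force: 0.0
```

Call:
servo_tool(moves=[{"delta_pos":[0,0,0],"delta_rot":[0,0,0],"hand":10},{"delta_pos":[0,0,0],"delta_rot":[0,0,0],"hand":10},{"delta_pos":[0,0,-44.5],"delta_rot":[0,0,0],"hand":10},{"delta_pos":[50.5,0,0],"delta_rot":[0,0,0],"hand":10},{"delta_pos":[0,0,0],"delta_rot":[0,0,0],"hand":10}])

```text
time: 9.05
tcp_pos: [0.637, -0.1354, 0.0912]
ee_rot: [0.0, 0.865, 0.501, 0.0]
force: [-0.6, 0.0, -0.3]
opening: 0.0265
finger_force: 3.0
```

Run:
```python
from h import *
st()
```

```text
9.05 [ 0.637  -0.1354  0.0912] phi -0.521 tilt [0.001 0.   ] F [-0.6  0.  -0.3] open 0.0265 q [-0.39  0.68  1.2   0.    1.26  0.13]
```

The grip force has dropped to 3 N, so this is the slackening. I'll hold and look.

Call:
servo_tool(moves=[{"delta_pos":[0,0,0],"delta_rot":[0,0,0],"hand":10},{"delta_pos":[0,0,0],"delta_rot":[0,0,0],"hand":10},{"delta_pos":[0,0,0],"delta_rot":[0,0,0],"hand":10},{"delta_pos":[0,0,0],"delta_rot":[0,0,0],"hand":10},{"delta_pos":[0,0,0],"delta_rot":[0,0,0],"hand":10}])

```text
time: 9.68
tcp_pos: [0.636, -0.1381, 0.0908]
ee_rot: [0.0, 0.866, 0.5, 0.0]
force: [0.4, -1.4, 0.4]
opening: 0.0247
finger_force: 30.0
```

Run:
```python
from h import *
st();C=cam('wrist');im=ctrl.capture('wrist')[:,:,::-1].copy();cv2.imwrite('pics/w4.png',im)
np.savez('pics/w4.npz',K=C[0],R=C[1],t=C[2])
```

```text
9.68 [ 0.636  -0.1381  0.0908] phi -0.524 tilt [ 0. -0.] F [ 0.4 -1.4  0.4] open 0.0247 q [-0.4   0.68  1.2  -0.    1.26  0.13]
```

View pics/w4.png

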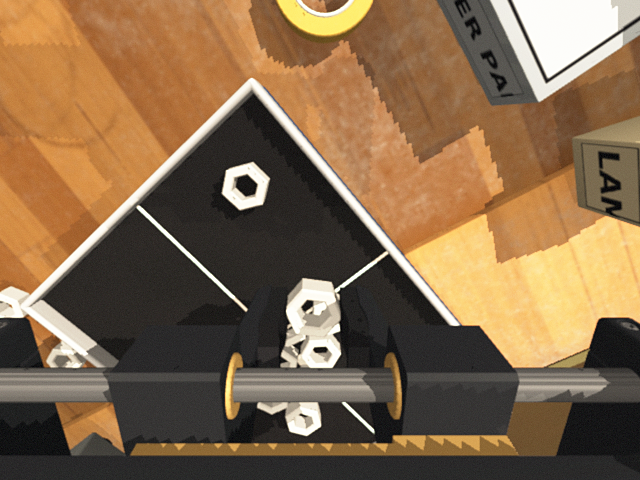

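The nut is still held at (315,308), only slightly turned. I'll place it.

Call:
servo_tool(moves=[{"delta_pos":[0,0,40],"delta_rot":[0,0,0],"hand":10},{"delta_pos":[0,0,15],"delta_rot":[0,0,0],"hand":10},{"delta_pos":[0,0,0],"delta_rot":[0,0,0],"hand":10},{"delta_pos":[0,0,0],"delta_rot":[0,0,0],"hand":34},{"delta_pos":[0,0,0],"delta_rot":[0,0,0],"hand":34}])

```text
time: 10.35
tcp_pos: [0.6364, -0.1381, 0.0365]
ee_rot: [0.0, 0.866, 0.5, 0.0]
force: [-0.2, -0.7, -0.3]
opening: 0.0339
finger_force: 0.0
```

Call:
servo_tool(moves=[{"delta_pos":[0,0,0],"delta_rot":[0,0,0],"hand":34},{"delta_pos":[0,0,-55],"delta_rot":[0,0,0],"hand":40},{"delta_pos":[-10,-25,-20],"delta_rot":[0,0,0],"hand":40},{"delta_pos":[-30,-20,-40],"delta_rot":[0,0,0],"hand":40},{"delta_pos":[-20,0,0],"delta_rot":[0,0,0],"hand":40}])

```text
time: 10.98
tcp_pos: [0.567, -0.1681, 0.154]
ee_rot: [0.002, 0.866, 0.5, 0.002]
force: [1.3, -0.3, 0.1]
opening: 0.0396
finger_force: 0.0
```

Call:
servo_tool(moves=[{"delta_pos":[-10,-10,0],"delta_rot":[0,0,0],"hand":40},{"delta_pos":[0,0,0],"delta_rot":[0,0,0],"hand":40},{"delta_pos":[0,0,0],"delta_rot":[0,0,0],"hand":40},{"delta_pos":[0,0,0],"delta_rot":[0,0,0],"hand":40},{"delta_pos":[0,0,0],"delta_rot":[0,0,0],"hand":40}])

```text
time: 11.6
tcp_pos: [0.5536, -0.1707, 0.1505]
ee_rot: [-0.0, 0.866, 0.5, -0.0]
force: [-0.3, -0.1, 0.5]
opening: 0.0402
finger_force: 0.0
```

```bash
cat >> h.py <<'E'
def snap(n,w=.22,h=.26,s=2250,x=0,y=0):
    st();C=cam('wrist');im=ctrl.capture('wrist')[:,:,::-1].copy();cv2.imwrite(f'pics/{n}.png',im)
    np.savez(f'pics/{n}.npz',K=C[0],R=C[1],t=C[2])
    c=loc2w(x,y);cv2.imwrite(f'pics/{n}r.png',rect(C,im,*c,YT,w,h,.043,s))
E
python3 - <<'E'
from h import *
snap('w5')
E
```

```text
11.6 [ 0.5536 -0.1707  0.1505] phi -0.523 tilt [-0.  0.] F [-0.3 -0.1  0.5] open 0.0402 q [-0.5   0.51  1.35  0.    1.28  0.02]
```

View pics/w5r.png

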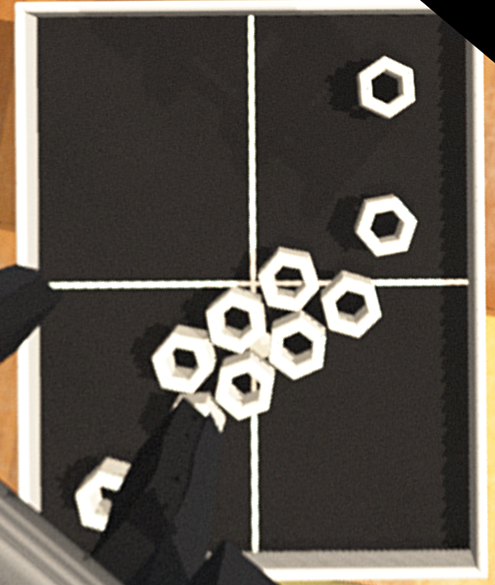

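The rectified view shows the two right-hand placed nuts at (386,87) and (386,226), flat and well apart. The seven bottom nuts lie in a single layer. I'll peel nuts off the lower-left end of that strip, starting with R7 and then R4.

Run:
```python
from h import *
print(w2loc((.5667,-.2443)))
pickplace((.5667,-.2443),.0335,(0,-93),f=-.35,fd=-.52,op=38,zn=.030,hi=.08)
print()
P=loc2w(-.0308,-.0296)
pickplace(P,.0335,(-62,31),f=-1.27,fd=-1.27,op=38,zn=.030,hi=.08,start=[*loc2w(0,-.093),.08,-.52])
```

```text
[-0.02453577 -0.0623809 ]
0 [-28.6, 24.1, 35.3] -0.087 38
1 [-30.5, 21.5, 35.3] -0.087 38
2 [0.0, 0.0, 46.5] -0.0 38
3 [0, 0, 0] 0 38
4 [0, 0, 0] 0 10
0 [0, 0, 0] 0 10
1 [0, 0, 0] 0 10
2 [0, 0, 0] 0 10
3 [0.0, 0.0, -46.5] -0.0 10
4 [-14.2, 36.6, -0.0] 0.17 10
0 [0.0, 0.0, 45.5] -0.0 10
1 [0, 0, 0] 0 10
2 [0, 0, 0] 0 34
3 [0, 0, 0] 0 34
4 [0, 0, 0] 0 34
0 [0.0, 0.0, -45.5] -0.0 38
end [0.5962, -0.2702, 0.08, -0.52]

0 [5.8, -12.9, -0.0] 0.15 38
1 [3.8, -13.6, -0.0] 0.15 38
2 [1.7, -14.0, -0.0] 0.15 38
3 [-0.4, -14.1, -0.0] 0.15 38
4 [-2.5, -13.9, -0.0] 0.15 38
0 [0.0, 0.0, 46.5] -0.0 38
1 [0, 0, 0] 0 38
2 [0, 0, 0] 0 10
3 [0, 0, 0] 0 10
4 [0, 0, 0] 0 10
0 [0, 0, 0] 0 10
1 [0.0, 0.0, -46.5] -0.0 10
2 [-11.7, -32.0, -0.0] -0.0 10
3 [-11.7, -32.0, -0.0] -0.0 10
4 [0.0, 0.0, 45.5] -0.0 10
0 [0, 0, 0] 0 10
1 [0, 0, 0] 0 34
2 [0, 0, 0] 0 34
3 [0, 0, 0] 0 34
4 [0.0, 0.0, -45.5] -0.0 38
end [0.5135, -0.1589, 0.08, -1.27]
```

Call:
servo_tool(moves=[{"delta_pos":[-28.5,24,35],"delta_rot":[0,0,-0.087],"hand":38},{"delta_pos":[-30.5,21.5,35.5],"delta_rot":[0,0,-0.087],"hand":38},{"delta_pos":[0,0,0],"delta_rot":[0,0,0],"hand":38},{"delta_pos":[0,0,30],"delta_rot":[0,0,0],"hand":38},{"delta_pos":[0,0,16.5],"delta_rot":[0,0,0],"hand":38}])

```text
time: 12.28
tcp_pos: [0.5665, -0.2436, 0.0334]
ee_rot: [-0.0, 0.819, 0.573, -0.0]
force: [0.2, -0.8, 0.3]
opening: 0.038
finger_force: 0.0
```

Call:
servo_tool(moves=[{"delta_pos":[0,0,0],"delta_rot":[0,0,0],"hand":38},{"delta_pos":[0,0,0],"delta_rot":[0,0,0],"hand":10},{"delta_pos":[0,0,0],"delta_rot":[0,0,0],"hand":10},{"delta_pos":[0,0,0],"delta_rot":[0,0,0],"hand":10},{"delta_pos":[0,0,0],"delta_rot":[0,0,0],"hand":10}])

```text
time: 12.9
tcp_pos: [0.567, -0.2445, 0.0349]
ee_rot: [0.001, 0.819, 0.573, 0.0]
force: [-0.4, 1.7, 6.5]
opening: 0.0234
finger_force: 30.0
```

Call:
servo_tool(moves=[{"delta_pos":[0,0,-46.5],"delta_rot":[0,0,0],"hand":10},{"delta_pos":[-14,36.5,0],"delta_rot":[0,0,0.17],"hand":10},{"delta_pos":[0,0,0],"delta_rot":[0,0,0],"hand":10},{"delta_pos":[0,0,30],"delta_rot":[0,0,0],"hand":10},{"delta_pos":[0,0,15.5],"delta_rot":[0,0,0],"hand":10}])

```text
time: 13.52
tcp_pos: [0.5949, -0.2692, 0.0335]
ee_rot: [-0.001, 0.865, 0.502, -0.001]
force: [-13.4, 7.4, 42.8]
opening: 0.0233
finger_force: 30.0
```

Call:
servo_tool(moves=[{"delta_pos":[0,0,0],"delta_rot":[0,0,0],"hand":10},{"delta_pos":[0,0,0],"delta_rot":[0,0,0],"hand":34},{"delta_pos":[0,0,0],"delta_rot":[0,0,0],"hand":34},{"delta_pos":[0,0,0],"delta_rot":[0,0,0],"hand":34},{"delta_pos":[0,0,-45.5],"delta_rot":[0,0,0],"hand":38}])

```text
time: 14.15
tcp_pos: [0.5946, -0.2693, 0.0778]
ee_rot: [-0.003, 0.865, 0.502, -0.002]
force: [0.4, -1.0, -0.2]
opening: 0.0377
finger_force: 0.0
```

Call:
servo_tool(moves=[{"delta_pos":[6,-13,0],"delta_rot":[0,0,0.15],"hand":38},{"delta_pos":[3.5,-13.5,0],"delta_rot":[0,0,0.15],"hand":38},{"delta_pos":[1.5,-14,0],"delta_rot":[0,0,0.15],"hand":38},{"delta_pos":[-0.5,-14,0],"delta_rot":[0,0,0.15],"hand":38},{"delta_pos":[-2.5,-14,0],"delta_rot":[0,0,0.15],"hand":38}])

```text
time: 14.78
tcp_pos: [0.5539, -0.2129, 0.0804]
ee_rot: [0.0, 0.989, 0.147, 0.0]
force: [-0.8, -0.6, -0.0]
opening: 0.0382
finger_force: 0.0
```

Call:
servo_tool(moves=[{"delta_pos":[0,0,0],"delta_rot":[0,0,0],"hand":38},{"delta_pos":[0,0,30],"delta_rot":[0,0,0],"hand":38},{"delta_pos":[0,0,16.5],"delta_rot":[0,0,0],"hand":38},{"delta_pos":[0,0,0],"delta_rot":[0,0,0],"hand":38},{"delta_pos":[0,0,0],"delta_rot":[0,0,0],"hand":10}])

```text
time: 15.4
tcp_pos: [0.5546, -0.2137, 0.0344]
ee_rot: [0.0, 0.989, 0.15, 0.0]
force: [0.3, -0.5, 0.3]
opening: 0.03
finger_force: 0.0
```

Call:
servo_tool(moves=[{"delta_pos":[0,0,0],"delta_rot":[0,0,0],"hand":10},{"delta_pos":[0,0,0],"delta_rot":[0,0,0],"hand":10},{"delta_pos":[0,0,0],"delta_rot":[0,0,0],"hand":10},{"delta_pos":[0,0,-46.5],"delta_rot":[0,0,0],"hand":10},{"delta_pos":[0,0,0],"delta_rot":[0,0,0],"hand":10}])

```text
time: 16.02
tcp_pos: [0.5553, -0.2139, 0.0831]
ee_rot: [0.002, 0.989, 0.15, 0.002]
force: [-0.0, -0.9, -1.1]
opening: 0.0239
finger_force: 30.0
```

Run:
```python
from h import *
st()
P=loc2w(-.0020,-.0434);e=[*loc2w(-.062,.031),.08,-1.27]
pickplace(P,.0335,(62,-93),f=-.31,fd=-.31,op=38,zn=.030,hi=.08,start=e)
```

```text
16.02 [ 0.5553 -0.2139  0.0831] phi -1.27 tilt [ 0.005 -0.003] F [-0.  -0.9 -1.1] open 0.0239 q [-0.57  0.6   1.39  0.    1.14  0.7 ]
0 [8.4, 13.6, -0.0] -0.16 38
1 [6.1, 14.7, -0.0] -0.16 38
2 [3.7, 15.5, -0.0] -0.16 38
3 [1.2, 15.9, -0.0] -0.16 38
4 [-1.4, 15.9, -0.0] -0.16 38
0 [-3.9, 15.4, -0.0] -0.16 38
1 [0.0, 0.0, 46.5] -0.0 38
2 [0, 0, 0] 0 38
3 [0, 0, 0] 0 10
4 [0, 0, 0] 0 10
0 [0, 0, 0] 0 10
1 [0, 0, 0] 0 10
2 [0.0, 0.0, -46.5] -0.0 10
3 [-7.0, 39.9, -0.0] -0.0 10
4 [-7.0, 39.9, -0.0] -0.0 10
0 [0.0, 0.0, 45.5] -0.0 10
1 [0, 0, 0] 0 10
2 [0, 0, 0] 0 34
3 [0, 0, 0] 0 34
4 [0, 0, 0] 0 34
0 [0.0, 0.0, -45.5] -0.0 38
end [0.6572, -0.2594, 0.08, -0.31]
```

R7's placing showed a 43 N contact, so I'll place the next ones a little higher and check R7 afterwards.

Call:
servo_tool(moves=[{"delta_pos":[-11.5,-32,0],"delta_rot":[0,0,0],"hand":10},{"delta_pos":[-11.5,-32,0],"delta_rot":[0,0,0],"hand":10},{"delta_pos":[0,0,0],"delta_rot":[0,0,0],"hand":10},{"delta_pos":[0,0,30],"delta_rot":[0,0,0],"hand":10},{"delta_pos":[0,0,14],"delta_rot":[0,0,0],"hand":10}])

```text
time: 16.65
tcp_pos: [0.513, -0.1592, 0.0346]
ee_rot: [-0.001, 0.989, 0.15, -0.001]
force: [0.2, 0.2, -1.0]
opening: 0.0245
finger_force: 30.0
```

Call:
servo_tool(moves=[{"delta_pos":[0,0,0],"delta_rot":[0,0,0],"hand":10},{"delta_pos":[0,0,0],"delta_rot":[0,0,0],"hand":34},{"delta_pos":[0,0,0],"delta_rot":[0,0,0],"hand":34},{"delta_pos":[0,0,0],"delta_rot":[0,0,0],"hand":34},{"delta_pos":[0,0,-44],"delta_rot":[0,0,0],"hand":38}])

```text
time: 17.27
tcp_pos: [0.512, -0.1584, 0.0789]
ee_rot: [-0.002, 0.989, 0.15, -0.002]
force: [0.9, -0.4, 0.2]
opening: 0.0379
finger_force: 0.0
```

Call:
servo_tool(moves=[{"delta_pos":[-10,0,-20],"delta_rot":[0,0,-0.16],"hand":38},{"delta_pos":[-10,0,-30],"delta_rot":[0,0,-0.16],"hand":38},{"delta_pos":[0,5,-20],"delta_rot":[0,0,-0.16],"hand":38},{"delta_pos":[0,0,0],"delta_rot":[0,0,0],"hand":38},{"delta_pos":[0,0,0],"delta_rot":[0,0,0],"hand":38}])

```text
time: 17.9
tcp_pos: [0.4972, -0.1701, 0.1494]
ee_rot: [-0.001, 0.925, 0.379, -0.0]
force: [0.4, -1.0, -0.6]
opening: 0.0381
finger_force: 0.0
```

Run:
```python
from h import *
snap('w6')
im=ctrl.capture('top')[:,:,::-1];cv2.imwrite('pics/t2.png',cv2.resize(im[100:300,160:345],None,fx=3,fy=3,interpolation=cv2.INTER_CUBIC))
a=cv2.imread('pics/w6r.png');b=cv2.resize(im[130:260,165:340],None,fx=1.7,fy=1.7,interpolation=cv2.INTER_CUBIC);c=np.zeros((585,800,3),np.uint8);c[:585,:495]=a;c[:b.shape[0],500:500+b.shape[1]]=b;cv2.imwrite('pics/c6.png',c)
```

```text
17.9 [ 0.4972 -0.1701  0.1494] phi -0.793 tilt [-0.001  0.001] F [ 0.4 -1.  -0.6] open 0.0381 q [-0.56  0.42  1.51  0.    1.21  0.24]
```

View pics/c6.png

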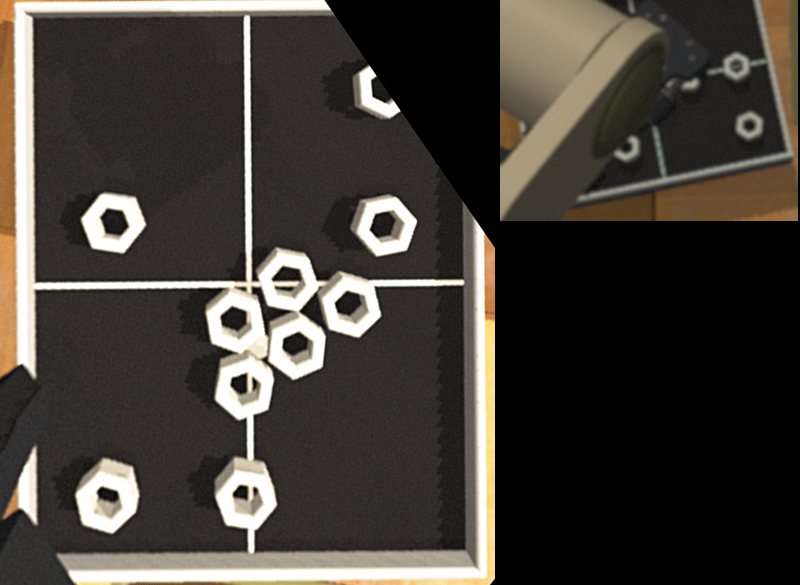

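The view shows the placed nuts at (112,222), (107,495), (245,493) and (386,226), all flat. The remaining heap is at (245,386), (236,321), (297,345), (288,280) and (351,304), as planned for. The small white printed dot is at (258,348). Next I'll move (245,386) and then (236,321).

Run:
```python
from h import *
P=loc2w(-.0020,-.0434)
pickplace(P,.0335,(62,-93),f=-.31,fd=-.31,op=38,zn=.0285,hi=.08)
P=loc2w(-.0083,-.0132)
pickplace(P,.0335,(-62,-31),f=-1.22,fd=-1.22,op=38,zn=.0285,hi=.08,start=[*loc2w(.062,-.093),.08,-.31])
```

```text
0 [8.9, 32.9, 23.1] -0.161 38
1 [3.5, 33.9, 23.1] -0.161 38
2 [-2.0, 34.1, 23.1] -0.161 38
3 [0.0, 0.0, 46.5] -0.0 38
4 [0, 0, 0] 0 38
0 [0, 0, 0] 0 10
1 [0, 0, 0] 0 10
2 [0, 0, 0] 0 10
3 [0, 0, 0] 0 10
4 [0.0, 0.0, -46.5] -0.0 10
0 [-7.0, 39.9, -0.0] -0.0 10
1 [-7.0, 39.9, -0.0] -0.0 10
2 [0.0, 0.0, 44.0] -0.0 10
3 [0, 0, 0] 0 10
4 [0, 0, 0] 0 34
0 [0, 0, 0] 0 34
1 [0, 0, 0] 0 34
2 [0.0, 0.0, -44.0] -0.0 38
end [0.6572, -0.2594, 0.08, -0.31]
0 [6.3, -16.6, -0.0] 0.152 38
1 [3.7, -17.3, -0.0] 0.152 38
2 [1.1, -17.7, -0.0] 0.152 38
3 [-1.6, -17.7, -0.0] 0.152 38
4 [-4.3, -17.2, -0.0] 0.152 38
0 [-6.8, -16.4, -0.0] 0.152 38
1 [0.0, 0.0, 46.5] -0.0 38
2 [0, 0, 0] 0 38
3 [0, 0, 0] 0 10
4 [0, 0, 0] 0 10
0 [0, 0, 0] 0 10
1 [0, 0, 0] 0 10
2 [0.0, 0.0, -46.5] -0.0 10
3 [-56.0, 8.1, -0.0] -0.0 10
4 [0.0, 0.0, 44.0] -0.0 10
0 [0, 0, 0] 0 10
1 [0, 0, 0] 0 34
2 [0, 0, 0] 0 34
3 [0, 0, 0] 0 34
4 [0.0, 0.0, -44.0] -0.0 38
end [0.5243, -0.2199, 0.08, -1.22]
```

Call:
servo_tool(moves=[{"delta_pos":[9,33,23],"delta_rot":[0,0,-0.161],"hand":38},{"delta_pos":[3.5,34,23],"delta_rot":[0,0,-0.161],"hand":38},{"delta_pos":[-2,34,23],"delta_rot":[0,0,-0.161],"hand":38},{"delta_pos":[0,0,30],"delta_rot":[0,0,0],"hand":38},{"delta_pos":[0,0,16.5],"delta_rot":[0,0,0],"hand":38}])

```text
time: 18.62
tcp_pos: [0.5855, -0.2213, 0.0323]
ee_rot: [-0.002, 0.807, 0.59, -0.001]
force: [-0.8, 0.4, 0.0]
opening: 0.0381
finger_force: 0.0
```

Call:
servo_tool(moves=[{"delta_pos":[0,0,0],"delta_rot":[0,0,0],"hand":38},{"delta_pos":[0,0,0],"delta_rot":[0,0,0],"hand":10},{"delta_pos":[0,0,0],"delta_rot":[0,0,0],"hand":10},{"delta_pos":[0,0,0],"delta_rot":[0,0,0],"hand":10},{"delta_pos":[0,0,0],"delta_rot":[0,0,0],"hand":10}])

```text
time: 19.25
tcp_pos: [0.5866, -0.222, 0.0359]
ee_rot: [0.001, 0.807, 0.591, 0.0]
force: [-0.7, 1.5, 6.5]
opening: 0.0241
finger_force: 30.0
```

Call:
servo_tool(moves=[{"delta_pos":[0,0,-46.5],"delta_rot":[0,0,0],"hand":10},{"delta_pos":[-7,40,0],"delta_rot":[0,0,0],"hand":10},{"delta_pos":[-7,40,0],"delta_rot":[0,0,0],"hand":10},{"delta_pos":[0,0,0],"delta_rot":[0,0,0],"hand":10},{"delta_pos":[0,0,25],"delta_rot":[0,0,0],"hand":10}])

```text
time: 19.88
tcp_pos: [0.6585, -0.2595, 0.0574]
ee_rot: [0.001, 0.807, 0.591, 0.001]
force: [-0.8, 0.7, -0.8]
opening: 0.024
finger_force: 30.0
```

Call:
servo_tool(moves=[{"delta_pos":[0,0,19],"delta_rot":[0,0,0],"hand":10},{"delta_pos":[0,0,0],"delta_rot":[0,0,0],"hand":10},{"delta_pos":[0,0,0],"delta_rot":[0,0,0],"hand":34},{"delta_pos":[0,0,0],"delta_rot":[0,0,0],"hand":34},{"delta_pos":[0,0,0],"delta_rot":[0,0,0],"hand":34}])

```text
time: 20.5
tcp_pos: [0.6584, -0.2594, 0.0377]
ee_rot: [0.0, 0.807, 0.591, 0.0]
force: [0.5, 0.2, -0.1]
opening: 0.0345
finger_force: 0.0
```

Call:
servo_tool(moves=[{"delta_pos":[0,0,-44],"delta_rot":[0,0,0],"hand":38},{"delta_pos":[6.5,-16.5,0],"delta_rot":[0,0,0.152],"hand":38},{"delta_pos":[3.5,-17.5,0],"delta_rot":[0,0,0.152],"hand":38},{"delta_pos":[1,-17.5,0],"delta_rot":[0,0,0.152],"hand":38},{"delta_pos":[-1.5,-17.5,0],"delta_rot":[0,0,0.152],"hand":38}])

```text
time: 21.12
tcp_pos: [0.6025, -0.2151, 0.0816]
ee_rot: [0.0, 0.948, 0.32, 0.0]
force: [-0.7, -0.1, -0.7]
opening: 0.0379
finger_force: 0.0
```

Call:
servo_tool(moves=[{"delta_pos":[-4.5,-17.5,0],"delta_rot":[0,0,0.152],"hand":38},{"delta_pos":[-7,-16.5,0],"delta_rot":[0,0,0.152],"hand":38},{"delta_pos":[0,0,0],"delta_rot":[0,0,0],"hand":38},{"delta_pos":[0,0,30],"delta_rot":[0,0,0],"hand":38},{"delta_pos":[0,0,16.5],"delta_rot":[0,0,0],"hand":38}])

```text
time: 21.75
tcp_pos: [0.5748, -0.1935, 0.0336]
ee_rot: [-0.0, 0.984, 0.176, -0.0]
force: [0.6, -0.3, 0.9]
opening: 0.0378
finger_force: 0.0
```

Call:
servo_tool(moves=[{"delta_pos":[0,0,0],"delta_rot":[0,0,0],"hand":38},{"delta_pos":[0,0,0],"delta_rot":[0,0,0],"hand":10},{"delta_pos":[0,0,0],"delta_rot":[0,0,0],"hand":10},{"delta_pos":[0,0,0],"delta_rot":[0,0,0],"hand":10},{"delta_pos":[0,0,0],"delta_rot":[0,0,0],"hand":10}])

```text
time: 22.38
tcp_pos: [0.575, -0.1935, 0.0355]
ee_rot: [0.001, 0.985, 0.175, 0.001]
force: [0.9, -0.4, 4.3]
opening: 0.0246
finger_force: 30.0
```

Call:
servo_tool(moves=[{"delta_pos":[0,0,-46.5],"delta_rot":[0,0,0],"hand":10},{"delta_pos":[-56,8,0],"delta_rot":[0,0,0],"hand":10},{"delta_pos":[0,0,0],"delta_rot":[0,0,0],"hand":10},{"delta_pos":[0,0,30],"delta_rot":[0,0,0],"hand":10},{"delta_pos":[0,0,14],"delta_rot":[0,0,0],"hand":10}])

```text
time: 23.0
tcp_pos: [0.5246, -0.2195, 0.0359]
ee_rot: [-0.001, 0.985, 0.175, -0.001]
force: [-0.6, 0.7, 0.3]
opening: 0.0244
finger_force: 30.0
```

Call:
servo_tool(moves=[{"delta_pos":[0,0,0],"delta_rot":[0,0,0],"hand":10},{"delta_pos":[0,0,0],"delta_rot":[0,0,0],"hand":34},{"delta_pos":[0,0,0],"delta_rot":[0,0,0],"hand":34},{"delta_pos":[0,0,0],"delta_rot":[0,0,0],"hand":34},{"delta_pos":[0,0,-44],"delta_rot":[0,0,0],"hand":38}])

```text
time: 23.62
tcp_pos: [0.5236, -0.2193, 0.0796]
ee_rot: [-0.002, 0.985, 0.175, -0.002]
force: [0.5, 0.6, 1.0]
opening: 0.0376
finger_force: 0.0
```

Run:
```python
from h import *
st()
plan([(.53,-.165,.155,-.6,38,2)],start=[*loc2w(-.062,-.031),.08,-1.22])
```

```text
23.62 [ 0.5236 -0.2193  0.0796] phi -1.219 tilt [-0.005  0.003] F [0.5 0.6 1. ] open 0.0376 q [-0.61  0.57  1.47 -0.    1.1   0.61]
0 [6.0, -12.4, -18.8] -0.155 38
1 [7.9, -11.3, -18.8] -0.155 38
2 [9.5, -10.0, -18.8] -0.155 38
3 [11.0, -8.4, -18.8] -0.155 38
4 [0, 0, 0] 0 38
0 [0, 0, 0] 0 38
```

Call:
servo_tool(moves=[{"delta_pos":[6,-12.5,-19],"delta_rot":[0,0,-0.155],"hand":38},{"delta_pos":[8,-11.5,-19],"delta_rot":[0,0,-0.155],"hand":38},{"delta_pos":[9.5,-10,-19],"delta_rot":[0,0,-0.155],"hand":38},{"delta_pos":[11,-8.5,-19],"delta_rot":[0,0,-0.155],"hand":38},{"delta_pos":[0,0,0],"delta_rot":[0,0,0],"hand":38}])

```text
time: 24.25
tcp_pos: [0.5307, -0.1644, 0.1585]
ee_rot: [0.001, 0.884, 0.467, 0.001]
force: [0.4, -0.0, -0.2]
opening: 0.0377
finger_force: 0.0
```

```bash
cat >> h.py <<'E'
def holes(n):
    g=cv2.cvtColor(cv2.imread(f'pics/{n}r.png'),cv2.COLOR_BGR2GRAY);b=(g>150).astype(np.uint8)
    cs,hi=cv2.findContours(b,cv2.RETR_CCOMP,cv2.CHAIN_APPROX_NONE)
    for c,h in zip(cs,hi[0]):
        a=cv2.contourArea(c)
        if h[3]>=0 and 200<a<1500:
            (u,v),r=cv2.minEnclosingCircle(c);o=cs[h[3]];(U,V),rr=cv2.minEnclosingCircle(o)
            print('hole',int(u),int(v),'loc',round((u-247.5)/2.25,1),round((292.5-v)/2.25,1),'outer loc',round((U-247.5)/2.25,1),round((292.5-V)/2.25,1),'r',round(rr/2.25,1))
E
python3 - <<'E'
from h import *
snap('w7');holes('w6');print();holes('w7')
E
```

```text
24.25 [ 0.5307 -0.1644  0.1585] phi -0.599 tilt [ 0.003 -0.001] F [ 0.4 -0.  -0.2] open 0.0377 q [-0.51  0.46  1.41  0.    1.27  0.09]
hole 105 500 loc -62.9 -92.6 outer loc -62.2 -90.2 r 16.7
hole 351 306 loc 46.0 -6.0 outer loc 64.6 -1.4 r 32.0
hole 386 226 loc 61.8 29.3 outer loc 60.6 29.9 r 14.5
hole 113 221 loc -59.5 31.5 outer loc -59.6 31.1 r 14.5
hole 253 500 loc 2.7 -92.2 outer loc 1.3 0.2 r 167.6
hole 241 493 loc -2.7 -89.1 outer loc 1.3 0.2 r 167.6
hole 241 383 loc -2.7 -40.5 outer loc 1.3 0.2 r 167.6
hole 296 347 loc 21.9 -24.3 outer loc 1.3 0.2 r 167.6
hole 235 321 loc -5.4 -12.9 outer loc 1.3 0.2 r 167.6
hole 288 281 loc 18.0 5.1 outer loc 1.3 0.2 r 167.6

hole 388 498 loc 62.7 -91.5 outer loc 61.8 -89.3 r 16.5
hole 117 358 loc -57.7 -29.2 outer loc -58.2 -28.9 r 16.1
hole 350 306 loc 45.8 -6.2 outer loc 65.2 -0.9 r 32.6
hole 386 225 loc 61.6 29.8 outer loc 61.1 30.2 r 14.7
hole 114 221 loc -59.3 31.6 outer loc -59.3 31.3 r 15.1
hole 386 86 loc 61.6 91.6 outer loc 61.6 91.4 r 13.8
hole 243 492 loc -1.8 -89.0 outer loc -0.2 -2.2 r 168.1
hole 7 465 loc -106.9 -76.7 outer loc -0.2 -2.2 r 168.1
hole 297 346 loc 22.0 -24.2 outer loc -0.2 -2.2 r 168.1
hole 267 309 loc 8.7 -7.4 outer loc -0.2 -2.2 r 168.1
hole 288 280 loc 18.2 5.3 outer loc -0.2 -2.2 r 168.1
```

View pics/w7r.png

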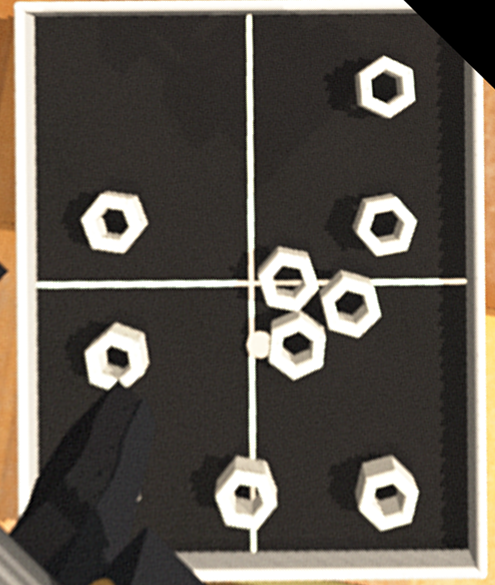

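All remaining nuts are where expected: the trio is at (288,280), (297,346) and (350,306), and the placed ones are good. Next I'll move R5 to (0,-31) and R1 to (62,-31).

Run:
```python
from h import *
k=dict(op=38,zn=.0285,hi=.08)
pickplace(loc2w(.0215,-.0268),.0335,(0,-31),f=0,fd=0,**k)
pickplace(loc2w(.0479,-.0048),.0335,(62,-31),f=-1.047,fd=-1.047,start=[*loc2w(0,-.031),.08,0],**k)
pickplace(loc2w(.018,.0055),.0335,(0,31),f=-.87,fd=-.87,start=[*loc2w(.062,-.031),.08,-1.047],**k)
```

```text
0 [3.2, 20.7, 19.4] -0.15 38
1 [0.0, 21.0, 19.4] -0.15 38
2 [-3.1, 20.7, 19.4] -0.15 38
3 [-6.2, 20.0, 19.4] -0.15 38
4 [0.0, 0.0, 46.5] -0.0 38
0 [0, 0, 0] 0 38
1 [0, 0, 0] 0 10
2 [0, 0, 0] 0 10
3 [0, 0, 0] 0 10
4 [0, 0, 0] 0 10
0 [0.0, 0.0, -46.5] -0.0 10
1 [-7.9, -20.4, -0.0] -0.0 10
2 [0.0, 0.0, 44.0] -0.0 10
3 [0, 0, 0] 0 10
4 [0, 0, 0] 0 34
0 [0, 0, 0] 0 34
1 [0, 0, 0] 0 34
2 [0.0, 0.0, -44.0] -0.0 38
end [0.5854, -0.2091, 0.08, 0.0]
0 [5.7, 7.1, -0.0] 0.174 38
1 [6.8, 6.0, -0.0] 0.174 38
2 [7.8, 4.7, -0.0] 0.174 38
3 [8.5, 3.3, -0.0] 0.174 38
4 [8.9, 1.8, -0.0] 0.174 38
0 [9.1, 0.2, -0.0] 0.174 38
1 [0.0, 0.0, 46.5] -0.0 38
2 [0, 0, 0] 0 38
3 [0, 0, 0] 0 10
4 [0, 0, 0] 0 10
0 [0, 0, 0] 0 10
1 [0, 0, 0] 0 10
2 [0.0, 0.0, -46.5] -0.0 10
3 [4.3, 29.4, -0.0] -0.0 10
4 [0.0, 0.0, 44.0] -0.0 10
0 [0, 0, 0] 0 10
1 [0, 0, 0] 0 34
2 [0, 0, 0] 0 34
3 [0, 0, 0] 0 34
4 [0.0, 0.0, -44.0] -0.0 38
end [0.6465, -0.1983, 0.08, -1.047]
0 [-28.9, -49.3, -0.0] -0.177 38
1 [0.0, 0.0, 46.5] -0.0 38
2 [0, 0, 0] 0 38
3 [0, 0, 0] 0 10
4 [0, 0, 0] 0 10
0 [0, 0, 0] 0 10
1 [0, 0, 0] 0 10
2 [0.0, 0.0, -46.5] -0.0 10
3 [-2.8, -31.1, -0.0] -0.0 10
4 [0.0, 0.0, 44.0] -0.0 10
0 [0, 0, 0] 0 10
1 [0, 0, 0] 0 34
2 [0, 0, 0] 0 34
3 [0, 0, 0] 0 34
4 [0.0, 0.0, -44.0] -0.0 38
end [0.5746, -0.1481, 0.08, -0.87]
```

Call:
servo_tool(moves=[{"delta_pos":[3,20.5,19],"delta_rot":[0,0,-0.15],"hand":38},{"delta_pos":[0,21,19],"delta_rot":[0,0,-0.15],"hand":38},{"delta_pos":[-3,20.5,19],"delta_rot":[0,0,-0.15],"hand":38},{"delta_pos":[-6,20,19],"delta_rot":[0,0,-0.15],"hand":38},{"delta_pos":[0,0,0],"delta_rot":[0,0,0],"hand":38}])

```text
time: 24.92
tcp_pos: [0.6048, -0.2013, 0.0785]
ee_rot: [-0.002, 0.708, 0.706, -0.001]
force: [-0.2, 0.5, -0.1]
opening: 0.0382
finger_force: 0.0
```

Call:
servo_tool(moves=[{"delta_pos":[0,0,30],"delta_rot":[0,0,0],"hand":38},{"delta_pos":[0,0,16.5],"delta_rot":[0,0,0],"hand":38},{"delta_pos":[0,0,0],"delta_rot":[0,0,0],"hand":38},{"delta_pos":[0,0,0],"delta_rot":[0,0,0],"hand":10},{"delta_pos":[0,0,0],"delta_rot":[0,0,0],"hand":10}])

```text
time: 25.55
tcp_pos: [0.6057, -0.201, 0.0359]
ee_rot: [0.001, 0.707, 0.707, 0.0]
force: [0.9, 0.1, 2.8]
opening: 0.0231
finger_force: 30.0
```

Call:
servo_tool(moves=[{"delta_pos":[0,0,0],"delta_rot":[0,0,0],"hand":10},{"delta_pos":[0,0,0],"delta_rot":[0,0,0],"hand":10},{"delta_pos":[0,0,-46.5],"delta_rot":[0,0,0],"hand":10},{"delta_pos":[-8,-20.5,0],"delta_rot":[0,0,0],"hand":10},{"delta_pos":[0,0,0],"delta_rot":[0,0,0],"hand":10}])

```text
time: 26.18
tcp_pos: [0.5841, -0.209, 0.0816]
ee_rot: [-0.0, 0.707, 0.707, -0.0]
force: [-0.0, 0.3, -1.1]
opening: 0.0234
finger_force: 30.0
```

Call:
servo_tool(moves=[{"delta_pos":[0,0,30],"delta_rot":[0,0,0],"hand":10},{"delta_pos":[0,0,14],"delta_rot":[0,0,0],"hand":10},{"delta_pos":[0,0,0],"delta_rot":[0,0,0],"hand":10},{"delta_pos":[0,0,0],"delta_rot":[0,0,0],"hand":34},{"delta_pos":[0,0,0],"delta_rot":[0,0,0],"hand":34}])

```text
time: 26.8
tcp_pos: [0.5851, -0.2088, 0.0376]
ee_rot: [0.0, 0.707, 0.707, 0.0]
force: [0.1, -0.2, -0.4]
opening: 0.0344
finger_force: 0.0
```

Call:
servo_tool(moves=[{"delta_pos":[0,0,0],"delta_rot":[0,0,0],"hand":34},{"delta_pos":[0,0,-44],"delta_rot":[0,0,0],"hand":38},{"delta_pos":[5.5,7,0],"delta_rot":[0,0,0.174],"hand":38},{"delta_pos":[7,6,0],"delta_rot":[0,0,0.174],"hand":38},{"delta_pos":[8,4.5,0],"delta_rot":[0,0,0.174],"hand":38}])

```text
time: 27.42
tcp_pos: [0.6061, -0.1912, 0.0815]
ee_rot: [0.0, 0.867, 0.499, 0.0]
force: [-0.2, -0.2, -0.5]
opening: 0.038
finger_force: 0.0
```

Call:
servo_tool(moves=[{"delta_pos":[8.5,3.5,0],"delta_rot":[0,0,0.174],"hand":38},{"delta_pos":[9,2,0],"delta_rot":[0,0,0.174],"hand":38},{"delta_pos":[9,0,0],"delta_rot":[0,0,0.174],"hand":38},{"delta_pos":[0,0,0],"delta_rot":[0,0,0],"hand":38},{"delta_pos":[0,0,30],"delta_rot":[0,0,0],"hand":38}])

```text
time: 28.05
tcp_pos: [0.6283, -0.175, 0.053]
ee_rot: [0.002, 0.965, 0.263, 0.002]
force: [-0.5, -0.1, 0.8]
opening: 0.0379
finger_force: 0.0
```

Call:
servo_tool(moves=[{"delta_pos":[0,0,16.5],"delta_rot":[0,0,0],"hand":38},{"delta_pos":[0,0,0],"delta_rot":[0,0,0],"hand":38},{"delta_pos":[0,0,0],"delta_rot":[0,0,0],"hand":10},{"delta_pos":[0,0,0],"delta_rot":[0,0,0],"hand":10},{"delta_pos":[0,0,0],"delta_rot":[0,0,0],"hand":10}])

```text
time: 28.68
tcp_pos: [0.6278, -0.1746, 0.0357]
ee_rot: [0.001, 0.965, 0.261, 0.001]
force: [-0.6, -1.0, 2.5]
opening: 0.0245
finger_force: 30.0
```

Call:
servo_tool(moves=[{"delta_pos":[0,0,0],"delta_rot":[0,0,0],"hand":10},{"delta_pos":[0,0,-46.5],"delta_rot":[0,0,0],"hand":10},{"delta_pos":[4.5,29.5,0],"delta_rot":[0,0,0],"hand":10},{"delta_pos":[0,0,0],"delta_rot":[0,0,0],"hand":10},{"delta_pos":[0,0,0],"delta_rot":[0,0,0],"hand":10}])

```text
time: 29.3
tcp_pos: [0.6454, -0.197, 0.0804]
ee_rot: [-0.001, 0.965, 0.261, -0.001]
force: [-0.1, -0.7, -0.8]
opening: 0.0246
finger_force: 30.0
```

Call:
servo_tool(moves=[{"delta_pos":[0,0,30],"delta_rot":[0,0,0],"hand":10},{"delta_pos":[0,0,14],"delta_rot":[0,0,0],"hand":10},{"delta_pos":[0,0,0],"delta_rot":[0,0,0],"hand":10},{"delta_pos":[0,0,0],"delta_rot":[0,0,0],"hand":34},{"delta_pos":[0,0,0],"delta_rot":[0,0,0],"hand":34}])

```text
time: 29.92
tcp_pos: [0.6463, -0.1976, 0.0379]
ee_rot: [0.0, 0.965, 0.261, 0.0]
force: [-0.4, -0.2, 0.1]
opening: 0.0342
finger_force: 0.0
```

Call:
servo_tool(moves=[{"delta_pos":[0,0,0],"delta_rot":[0,0,0],"hand":34},{"delta_pos":[0,0,-44],"delta_rot":[0,0,0],"hand":38},{"delta_pos":[-29,-49.5,0],"delta_rot":[0,0,-0.177],"hand":38},{"delta_pos":[0,0,0],"delta_rot":[0,0,0],"hand":38},{"delta_pos":[0,0,30],"delta_rot":[0,0,0],"hand":38}])

```text
time: 30.55
tcp_pos: [0.5977, -0.1701, 0.0534]
ee_rot: [0.002, 0.939, 0.345, 0.002]
force: [0.2, -0.7, -0.2]
opening: 0.0381
finger_force: 0.0
```

Call:
servo_tool(moves=[{"delta_pos":[0,0,16.5],"delta_rot":[0,0,0],"hand":38},{"delta_pos":[0,0,0],"delta_rot":[0,0,0],"hand":38},{"delta_pos":[0,0,0],"delta_rot":[0,0,0],"hand":10},{"delta_pos":[0,0,0],"delta_rot":[0,0,0],"hand":10},{"delta_pos":[0,0,0],"delta_rot":[0,0,0],"hand":10}])

```text
time: 31.18
tcp_pos: [0.5966, -0.1696, 0.0355]
ee_rot: [0.001, 0.939, 0.345, 0.001]
force: [0.8, -0.6, 1.8]
opening: 0.0242
finger_force: 30.0
```

Call:
servo_tool(moves=[{"delta_pos":[0,0,0],"delta_rot":[0,0,0],"hand":10},{"delta_pos":[0,0,-46.5],"delta_rot":[0,0,0],"hand":10},{"delta_pos":[-3,-31,0],"delta_rot":[0,0,0],"hand":10},{"delta_pos":[0,0,0],"delta_rot":[0,0,0],"hand":10},{"delta_pos":[0,0,0],"delta_rot":[0,0,0],"hand":10}])

```text
time: 31.8
tcp_pos: [0.574, -0.148, 0.0811]
ee_rot: [0.0, 0.939, 0.345, -0.0]
force: [-0.1, -0.5, -0.1]
opening: 0.0242
finger_force: 30.0
```

Call:
servo_tool(moves=[{"delta_pos":[0,0,30],"delta_rot":[0,0,0],"hand":10},{"delta_pos":[0,0,14],"delta_rot":[0,0,0],"hand":10},{"delta_pos":[0,0,0],"delta_rot":[0,0,0],"hand":10},{"delta_pos":[0,0,0],"delta_rot":[0,0,0],"hand":34},{"delta_pos":[0,0,0],"delta_rot":[0,0,0],"hand":34}])

```text
time: 32.42
tcp_pos: [0.574, -0.1479, 0.0379]
ee_rot: [0.0, 0.939, 0.345, 0.0]
force: [-0.3, 1.2, -0.3]
opening: 0.034
finger_force: 0.0
```

Call:
servo_tool(moves=[{"delta_pos":[0,0,0],"delta_rot":[0,0,0],"hand":34},{"delta_pos":[0,0,-44],"delta_rot":[0,0,0],"hand":38},{"delta_pos":[0,0,0],"delta_rot":[0,0,0],"hand":38},{"delta_pos":[0,0,0],"delta_rot":[0,0,0],"hand":38},{"delta_pos":[0,0,0],"delta_rot":[0,0,0],"hand":38}])

```text
time: 33.05
tcp_pos: [0.5732, -0.1475, 0.0802]
ee_rot: [-0.001, 0.939, 0.345, -0.001]
force: [0.4, -0.1, -0.7]
opening: 0.0382
finger_force: 0.0
```

Run:
```python
from h import *
st()
plan([(.42,-.095,.16,-.7,38,2)])
```

```text
33.05 [ 0.5732 -0.1475  0.0802] phi -0.866 tilt [-0.002  0.001] F [ 0.4 -0.1 -0.7] open 0.0382 q [-0.45  0.61  1.4  -0.    1.14  0.41]
0 [-20.7, -34.8, -19.9] -0.042 38
1 [-19.2, -35.6, -19.9] -0.042 38
2 [-17.7, -36.4, -19.9] -0.042 38
3 [-16.2, -37.1, -19.9] -0.042 38
4 [0, 0, 0] 0 38
0 [0, 0, 0] 0 38
```

Now the loose nuts. I'll look again from above, with the tray partly in view.

Call:
servo_tool(moves=[{"delta_pos":[-20.5,-35,-20],"delta_rot":[0,0,-0.042],"hand":38},{"delta_pos":[-19,-35.5,-20],"delta_rot":[0,0,-0.042],"hand":38},{"delta_pos":[-17.5,-36.5,-20],"delta_rot":[0,0,-0.042],"hand":38},{"delta_pos":[-16,-37,-20],"delta_rot":[0,0,-0.042],"hand":38},{"delta_pos":[0,0,0],"delta_rot":[0,0,0],"hand":38}])

```text
time: 33.67
tcp_pos: [0.4197, -0.0941, 0.1619]
ee_rot: [0.0, 0.906, 0.423, 0.0]
force: [0.8, 0.0, -0.1]
opening: 0.0382
finger_force: 0.0
```

Run:
```python
from h import *
st();C=cam('wrist');im=ctrl.capture('wrist')[:,:,::-1].copy();cv2.imwrite('pics/w8.png',im)
cv2.imwrite('pics/w8r.png',rect(C,im,.50,-.12,0,.30,.24,.013,2200))
np.savez('pics/w8.npz',K=C[0],R=C[1],t=C[2])
```

```text
33.67 [ 0.4197 -0.0941  0.1619] phi -0.698 tilt [ 0.001 -0.   ] F [ 0.8  0.  -0.1] open 0.0382 q [-0.5   0.26  1.74 -0.    1.15  0.2 ]
```

View pics/w8r.png

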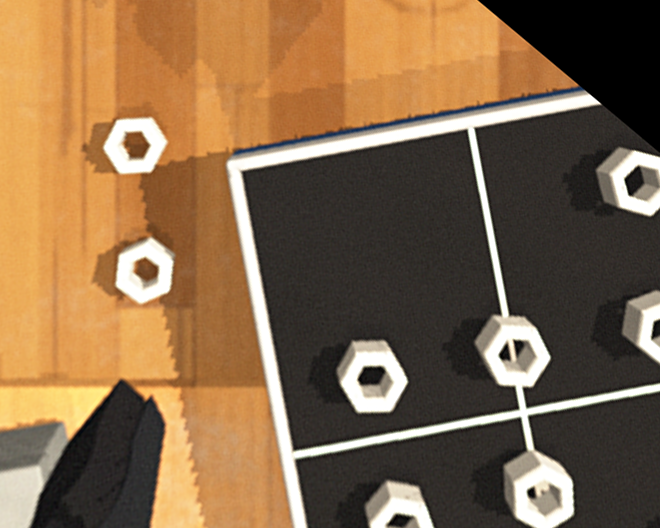

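The loose nuts are at (135,145) and (145,270), i.e. (0.4114,-0.0659) and (0.4159,-0.1227), matching the earlier measurement.

Run:
```python
from h import *
k=dict(op=40,zn=-.0015,hi=.085)
pickplace((.4114,-.0659),.0045,(-62,93),f=-.52,fd=-.52,**k)
pickplace((.4159,-.1227),.0045,(0,93),f=-1.047,fd=-.52,start=[*loc2w(-.062,.093),.085,-.52],**k)
```

```text
0 [8.0, -12.9, 38.2] -0.089 40
1 [9.1, -12.1, 38.2] -0.089 40
2 [0.0, 0.0, 40.2] -0.0 40
3 [0.0, 0.0, 40.2] -0.0 40
4 [0, 0, 0] 0 40
0 [0, 0, 0] 0 10
1 [0, 0, 0] 0 10
2 [0, 0, 0] 0 10
3 [0, 0, 0] 0 10
4 [0.0, 0.0, -40.2] -0.0 10
0 [0.0, 0.0, -40.2] -0.0 10
1 [8.8, 47.6, -0.0] -0.0 10
2 [8.8, 47.6, -0.0] -0.0 10
3 [0.0, 0.0, 48.0] -0.0 10
4 [0, 0, 0] 0 10
0 [0, 0, 0] 0 34
1 [0, 0, 0] 0 34
2 [0, 0, 0] 0 34
3 [0.0, 0.0, -48.0] -0.0 40
end [0.5028, -0.0978, 0.085, -0.52]
0 [-21.6, -21.0, -0.0] 0.176 40
1 [-24.9, -16.9, -0.0] 0.176 40
2 [-27.5, -12.3, -0.0] 0.176 40
3 [0.0, 0.0, 40.2] -0.0 40
4 [0.0, 0.0, 40.2] -0.0 40
0 [0, 0, 0] 0 40
1 [0, 0, 0] 0 10
2 [0, 0, 0] 0 10
3 [0, 0, 0] 0 10
4 [0, 0, 0] 0 10
0 [0.0, 0.0, -40.2] -0.0 10
1 [0.0, 0.0, -40.2] -0.0 10
2 [48.6, 14.4, -0.0] -0.176 10
3 [45.4, 22.6, -0.0] -0.176 10
4 [40.7, 30.2, -0.0] -0.176 10
0 [0.0, 0.0, 48.0] -0.0 10
1 [0, 0, 0] 0 10
2 [0, 0, 0] 0 34
3 [0, 0, 0] 0 34
4 [0, 0, 0] 0 34
0 [0.0, 0.0, -48.0] -0.0 40
end [0.5638, -0.087, 0.085, -0.52]
```

Call:
servo_tool(moves=[{"delta_pos":[8,-13,38],"delta_rot":[0,0,-0.089],"hand":40},{"delta_pos":[9,-12,38],"delta_rot":[0,0,-0.089],"hand":40},{"delta_pos":[0,0,0],"delta_rot":[0,0,0],"hand":40},{"delta_pos":[0,0,40],"delta_rot":[0,0,0],"hand":40},{"delta_pos":[0,0,39],"delta_rot":[0,0,0],"hand":40}])

```text
time: 34.35
tcp_pos: [0.4135, -0.0673, 0.0061]
ee_rot: [0.001, 0.866, 0.5, 0.001]
force: [-0.0, 0.2, 0.2]
opening: 0.04
finger_force: 0.0
```

Call:
servo_tool(moves=[{"delta_pos":[0,0,0],"delta_rot":[0,0,0],"hand":40},{"delta_pos":[0,0,0],"delta_rot":[0,0,0],"hand":10},{"delta_pos":[0,0,0],"delta_rot":[0,0,0],"hand":10},{"delta_pos":[0,0,0],"delta_rot":[0,0,0],"hand":10},{"delta_pos":[0,0,0],"delta_rot":[0,0,0],"hand":10}])

```text
time: 34.98
tcp_pos: [0.4125, -0.0665, 0.0076]
ee_rot: [0.002, 0.865, 0.502, 0.001]
force: [0.4, -0.4, 9.7]
opening: 0.0232
finger_force: 30.0
```

Call:
servo_tool(moves=[{"delta_pos":[0,0,-40],"delta_rot":[0,0,0],"hand":10},{"delta_pos":[0,0,-40.5],"delta_rot":[0,0,0],"hand":10},{"delta_pos":[9,47.5,0],"delta_rot":[0,0,0],"hand":10},{"delta_pos":[9,47.5,0],"delta_rot":[0,0,0],"hand":10},{"delta_pos":[0,0,0],"delta_rot":[0,0,0],"hand":10}])

```text
time: 35.6
tcp_pos: [0.5052, -0.0986, 0.0874]
ee_rot: [0.001, 0.865, 0.501, 0.001]
force: [-1.0, -0.4, -1.4]
opening: 0.023
finger_force: 30.0
```

Call:
servo_tool(moves=[{"delta_pos":[0,0,30],"delta_rot":[0,0,0],"hand":10},{"delta_pos":[0,0,18],"delta_rot":[0,0,0],"hand":10},{"delta_pos":[0,0,0],"delta_rot":[0,0,0],"hand":10},{"delta_pos":[0,0,0],"delta_rot":[0,0,0],"hand":34},{"delta_pos":[0,0,0],"delta_rot":[0,0,0],"hand":34}])

```text
time: 36.22
tcp_pos: [0.503, -0.0976, 0.0396]
ee_rot: [0.0, 0.865, 0.502, 0.0]
force: [-0.4, 0.4, 0.5]
opening: 0.0339
finger_force: 0.0
```

Call:
servo_tool(moves=[{"delta_pos":[0,0,0],"delta_rot":[0,0,0],"hand":34},{"delta_pos":[0,0,-48],"delta_rot":[0,0,0],"hand":40},{"delta_pos":[-21.5,-21,0],"delta_rot":[0,0,0.176],"hand":40},{"delta_pos":[-25,-17,0],"delta_rot":[0,0,0.176],"hand":40},{"delta_pos":[-27.5,-12.5,0],"delta_rot":[0,0,0.176],"hand":40}])

```text
time: 36.85
tcp_pos: [0.415, -0.1223, 0.087]
ee_rot: [0.0, 0.967, 0.256, 0.0]
force: [-0.1, -0.1, -0.3]
opening: 0.0397
finger_force: 0.0
```

Run:
```python
from h import *
st()
```

```text
36.85 [ 0.415  -0.1223  0.087 ] phi -1.053 tilt [ 0. -0.] F [-0.1 -0.1 -0.3] open 0.0397 q [-0.56  0.38  1.84 -0.    0.93  0.49]
```

Call:
servo_tool(moves=[{"delta_pos":[0,0,0],"delta_rot":[0,0,0],"hand":40},{"delta_pos":[0,0,41],"delta_rot":[0,0,0],"hand":40},{"delta_pos":[0,0,40],"delta_rot":[0,0,0],"hand":40},{"delta_pos":[0,0,0],"delta_rot":[0,0,0],"hand":40},{"delta_pos":[0,0,0],"delta_rot":[0,0,0],"hand":10}])

```text
time: 37.48
tcp_pos: [0.4168, -0.1224, 0.0067]
ee_rot: [0.001, 0.966, 0.259, 0.001]
force: [0.8, 0.5, -0.6]
opening: 0.032
finger_force: 0.0
```

Call:
servo_tool(moves=[{"delta_pos":[0,0,0],"delta_rot":[0,0,0],"hand":10},{"delta_pos":[0,0,0],"delta_rot":[0,0,0],"hand":10},{"delta_pos":[0,0,0],"delta_rot":[0,0,0],"hand":10},{"delta_pos":[0,0,-40],"delta_rot":[0,0,0],"hand":10},{"delta_pos":[0,0,-41],"delta_rot":[0,0,0],"hand":10}])

```text
time: 38.1
tcp_pos: [0.4156, -0.1221, 0.0882]
ee_rot: [-0.0, 0.966, 0.259, -0.0]
force: [-0.6, -0.1, -0.0]
opening: 0.0234
finger_force: 30.0
```

Call:
servo_tool(moves=[{"delta_pos":[48.5,14.5,0],"delta_rot":[0,0,-0.176],"hand":10},{"delta_pos":[45.5,22.5,0],"delta_rot":[0,0,-0.176],"hand":10},{"delta_pos":[40.5,30,0],"delta_rot":[0,0,-0.176],"hand":10},{"delta_pos":[0,0,0],"delta_rot":[0,0,0],"hand":10},{"delta_pos":[0,0,0],"delta_rot":[0,0,0],"hand":10}])

```text
time: 38.72
tcp_pos: [0.5626, -0.0866, 0.0868]
ee_rot: [-0.0, 0.865, 0.501, -0.0]
force: [-0.5, 0.0, -1.0]
opening: 0.0234
finger_force: 30.0
```

Call:
servo_tool(moves=[{"delta_pos":[0,0,30],"delta_rot":[0,0,0],"hand":10},{"delta_pos":[0,0,18],"delta_rot":[0,0,0],"hand":10},{"delta_pos":[0,0,0],"delta_rot":[0,0,0],"hand":10},{"delta_pos":[0,0,0],"delta_rot":[0,0,0],"hand":34},{"delta_pos":[0,0,0],"delta_rot":[0,0,0],"hand":34}])

```text
time: 39.35
tcp_pos: [0.5635, -0.0869, 0.0397]
ee_rot: [0.001, 0.865, 0.501, 0.0]
force: [-0.5, -0.7, 0.9]
opening: 0.0341
finger_force: 0.0
```

Call:
servo_tool(moves=[{"delta_pos":[0,0,0],"delta_rot":[0,0,0],"hand":34},{"delta_pos":[0,0,-48],"delta_rot":[0,0,0],"hand":40},{"delta_pos":[0,0,-30],"delta_rot":[0,0,0],"hand":40},{"delta_pos":[0,0,-30],"delta_rot":[0,0,0],"hand":40},{"delta_pos":[0,0,0],"delta_rot":[0,0,0],"hand":40}])

```text
time: 39.98
tcp_pos: [0.5642, -0.0869, 0.1488]
ee_rot: [0.002, 0.865, 0.502, 0.001]
force: [0.3, -0.1, 0.2]
opening: 0.0398
finger_force: 0.0
```

Run:
```python
from h import *
st()
# control box approach: pad estimate and pose
plan([(.45,-.20,.16,-.52,40),(.37,-.27,.16,-.52,0,2)])
```

```text
39.98 [ 0.5642 -0.0869  0.1488] phi -0.52 tilt [ 0.004 -0.002] F [ 0.3 -0.1  0.2] open 0.0398 q [-0.36  0.49  1.39 -0.    1.26  0.16]
0 [-51.6, -14.3, -3.7] 0.0 40
1 [-51.6, -14.3, -3.7] 0.0 40
2 [-51.6, -14.3, -3.7] 0.0 40
3 [-50.2, -17.3, -0.0] -0.0 0
4 [-50.2, -17.3, -0.0] -0.0 0
0 [0, 0, 0] 0 0
1 [0, 0, 0] 0 0
```

Call:
servo_tool(moves=[{"delta_pos":[-51.5,-14.5,-15],"delta_rot":[0,0,-0.12],"hand":40},{"delta_pos":[-49.5,-20.5,-15],"delta_rot":[0,0,-0.12],"hand":40},{"delta_pos":[-46.5,-26,-10],"delta_rot":[0,0,-0.12],"hand":0},{"delta_pos":[-42,-32,0],"delta_rot":[0,0,-0.12],"hand":0},{"delta_pos":[-40,-30,0],"delta_rot":[0,0,-0.12],"hand":0}])

```text
time: 40.6
tcp_pos: [0.3777, -0.275, 0.1858]
ee_rot: [-0.001, 0.677, 0.736, 0.0]
force: [-0.3, -1.1, -0.4]
opening: 0.0123
finger_force: 0.0
```

Run:
```python
from h import *
st();plan([(.35,-.29,.19,.157,0,2)])
```

```text
40.6 [ 0.3777 -0.275   0.1858] phi 0.084 tilt [-0.001  0.001] F [-0.3 -1.1 -0.4] open 0.0123 q [-0.88  0.29  1.61 -0.    1.25 -0.97]
0 [-12.7, -28.8, -4.2] -0.073 0
1 [0, 0, 0] 0 0
2 [0, 0, 0] 0 0
```

Call:
servo_tool(moves=[{"delta_pos":[-12,-28,-4],"delta_rot":[0,0,-0.073],"hand":0},{"delta_pos":[0,0,0],"delta_rot":[0,0,0],"hand":0},{"delta_pos":[0,0,0],"delta_rot":[0,0,0],"hand":0},{"delta_pos":[0,0,0],"delta_rot":[0,0,0],"hand":0},{"delta_pos":[0,0,0],"delta_rot":[0,0,0],"hand":0}])

```text
time: 41.22
tcp_pos: [0.3529, -0.2881, 0.1906]
ee_rot: [-0.0, 0.651, 0.759, 0.0]
force: [0.6, 0.2, 0.0]
opening: 0.0005
finger_force: 0.0
```

Run:
```python
from h import *
st();C=cam('wrist');im=ctrl.capture('wrist')[:,:,::-1].copy();cv2.imwrite('pics/w9.png',im)
np.savez('pics/w9.npz',K=C[0],R=C[1],t=C[2])
t=ctrl.capture('top')[:,:,::-1].copy();cv2.imwrite('pics/t9.png',t)
# composite: rectified tray from top cam at z=.043 + wrist raw
a=rect(cam('top'),t,*T0,YT,.21,.26,.043,1350)
w=cv2.resize(im,(510,382));c=np.zeros((382,800,3),np.uint8);c[:351,:283]=a;c[:,290:]=w;cv2.imwrite('pics/c9.png',c)
```

```text
41.23 [ 0.3529 -0.2881  0.1906] phi 0.154 tilt [-0.  0.] F [0.6 0.2 0. ] open 0.0005 q [-0.95  0.26  1.63  0.    1.25 -1.1 ]
```

View pics/c9.png

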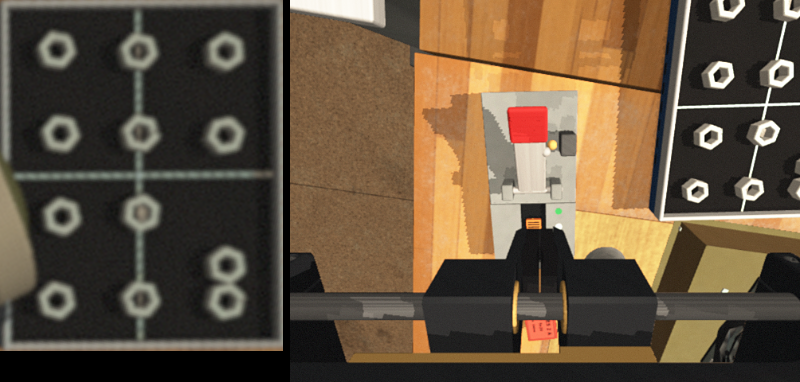

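The tray (left) holds 12 nuts, but one right-hand nut has been knocked. It now lies at about (227,265), touching the one at (227,300). I'll put it back before touching the lever. The right-hand view has the red pad at (528,124), the catch housing at (567,143) and the orange knob at (533,224).

Run:
```python
from h import *
w=loc2w(.058,-.060);print(w)
plan([(*w,.155,.175,34,1)],step=60)
```

```text
[ 0.64756063 -0.22758532]
0 [2.5, 50.1, 5.9] -0.004 34
1 [2.3, 50.1, 5.9] -0.004 34
2 [2.1, 50.1, 5.9] -0.004 34
3 [1.9, 50.1, 5.9] -0.004 34
4 [1.8, 50.1, 5.9] -0.004 34
0 [1.6, 50.1, 5.9] -0.004 34
1 [0, 0, 0] 0 34
```

Call:
servo_tool(moves=[{"delta_pos":[2.5,60,5],"delta_rot":[0,0,-0.01],"hand":34},{"delta_pos":[2.5,60,5],"delta_rot":[0,0,-0.01],"hand":34},{"delta_pos":[2,60,5],"delta_rot":[0,0,0],"hand":34},{"delta_pos":[2,60,10],"delta_rot":[0,0,0],"hand":34},{"delta_pos":[3,60,10],"delta_rot":[0,0,0],"hand":34}])

```text
time: 41.95
tcp_pos: [0.6482, -0.226, 0.1553]
ee_rot: [0.0, 0.643, 0.766, -0.0]
force: [0.6, -1.2, 0.8]
opening: 0.034
finger_force: 0.0
```

Call:
servo_tool(moves=[{"delta_pos":[0,0,0],"delta_rot":[0,0,0],"hand":34},{"delta_pos":[0,0,0],"delta_rot":[0,0,0],"hand":34},{"delta_pos":[0,0,0],"delta_rot":[0,0,0],"hand":34},{"delta_pos":[0,0,0],"delta_rot":[0,0,0],"hand":34},{"delta_pos":[0,0,0],"delta_rot":[0,0,0],"hand":34}])

```text
time: 42.58
tcp_pos: [0.6459, -0.2273, 0.1563]
ee_rot: [0.0, 0.644, 0.765, 0.0]
force: [-0.1, 0.2, 0.1]
opening: 0.0341
finger_force: 0.0
```

Run:
```python
from h import *
snap('w10',w=.13,h=.13,s=4500,x=.05,y=-.06)
```

```text
42.58 [ 0.6459 -0.2273  0.1563] phi 0.172 tilt [ 0.001 -0.   ] F [-0.1  0.2  0.1] open 0.0341 q [-0.51  0.68  1.   -0.    1.46 -0.68]
```

View pics/w10r.png

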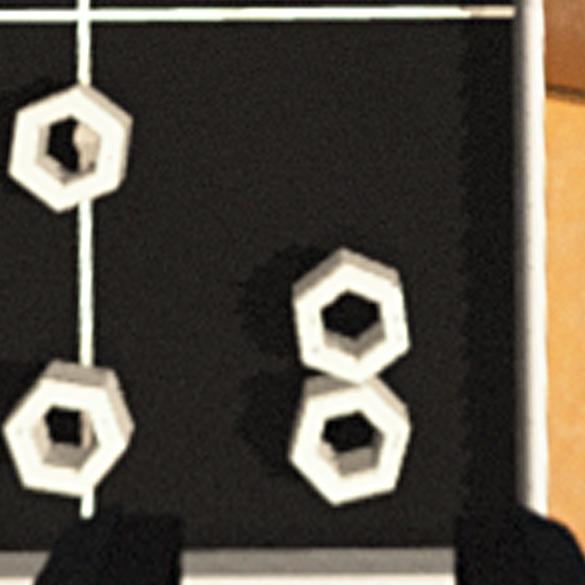

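The knocked nut's centre is at (351,323), local (63,-66.8), touching its neighbour at (349,443). Its flats face ±x, so I'll grip it along the tray's x.

Run:
```python
from h import *
pickplace(loc2w(.0622,-.0635),.0335,(61,-29),f=.171,fd=.171,op=32,zn=.0285,hi=.08)
```

```text
0 [-2.1, 2.9, 38.1] 0.001 32
1 [-2.1, 2.9, 38.1] 0.001 32
2 [0.0, 0.0, 46.5] -0.0 32
3 [0, 0, 0] 0 32
4 [0, 0, 0] 0 10
0 [0, 0, 0] 0 10
1 [0, 0, 0] 0 10
2 [0, 0, 0] 0 10
3 [0.0, 0.0, -46.5] -0.0 10
4 [34.5, -1.3, -0.0] -0.0 10
0 [0.0, 0.0, 44.0] -0.0 10
1 [0, 0, 0] 0 10
2 [0, 0, 0] 0 34
3 [0, 0, 0] 0 34
4 [0, 0, 0] 0 34
0 [0.0, 0.0, -44.0] -0.0 32
end [0.6451, -0.1965, 0.08, 0.171]
```

Call:
servo_tool(moves=[{"delta_pos":[-2,3,38],"delta_rot":[0,0,0],"hand":32},{"delta_pos":[-2,3,38],"delta_rot":[0,0,0],"hand":32},{"delta_pos":[0,0,0],"delta_rot":[0,0,0],"hand":32},{"delta_pos":[0,0,30],"delta_rot":[0,0,0],"hand":32},{"delta_pos":[0,0,15.5],"delta_rot":[0,0,0],"hand":32}])

```text
time: 43.25
tcp_pos: [0.653, -0.23, 0.0348]
ee_rot: [0.0, 0.643, 0.766, 0.0]
force: [-0.3, -0.1, 0.2]
opening: 0.0323
finger_force: 0.0
```

Call:
servo_tool(moves=[{"delta_pos":[0,0,0],"delta_rot":[0,0,0],"hand":32},{"delta_pos":[0,0,0],"delta_rot":[0,0,0],"hand":10},{"delta_pos":[0,0,0],"delta_rot":[0,0,0],"hand":10},{"delta_pos":[0,0,0],"delta_rot":[0,0,0],"hand":10},{"delta_pos":[0,0,0],"delta_rot":[0,0,0],"hand":10}])

```text
time: 43.88
tcp_pos: [0.6534, -0.2301, 0.0356]
ee_rot: [0.001, 0.643, 0.766, 0.0]
force: [-0.0, 0.8, 6.4]
opening: 0.0233
finger_force: 30.0
```

Call:
servo_tool(moves=[{"delta_pos":[0,0,-46.5],"delta_rot":[0,0,0],"hand":10},{"delta_pos":[34.5,-1.5,0],"delta_rot":[0,0,0],"hand":10},{"delta_pos":[0,0,0],"delta_rot":[0,0,0],"hand":10},{"delta_pos":[0,0,0],"delta_rot":[0,0,0],"hand":10},{"delta_pos":[0,0,30],"delta_rot":[0,0,0],"hand":10}])

```text
time: 44.5
tcp_pos: [0.6466, -0.1975, 0.0521]
ee_rot: [0.002, 0.644, 0.765, 0.0]
force: [0.3, -1.4, -1.1]
opening: 0.0237
finger_force: 30.0
```

Call:
servo_tool(moves=[{"delta_pos":[0,0,15],"delta_rot":[0,0,0],"hand":10},{"delta_pos":[0,0,0],"delta_rot":[0,0,0],"hand":10},{"delta_pos":[0,0,0],"delta_rot":[0,0,0],"hand":34},{"delta_pos":[0,0,0],"delta_rot":[0,0,0],"hand":34},{"delta_pos":[0,0,0],"delta_rot":[0,0,0],"hand":34}])

```text
time: 45.12
tcp_pos: [0.6455, -0.1962, 0.0359]
ee_rot: [0.0, 0.643, 0.766, 0.0]
force: [0.7, 0.4, -0.1]
opening: 0.0342
finger_force: 0.0
```

Call:
servo_tool(moves=[{"delta_pos":[0,0,-50],"delta_rot":[0,0,0],"hand":34},{"delta_pos":[0,0,-50],"delta_rot":[0,0,0],"hand":20},{"delta_pos":[-10,-60,0],"delta_rot":[0,0,0],"hand":0},{"delta_pos":[-10,-60,0],"delta_rot":[0,0,0],"hand":0},{"delta_pos":[0,-60,0],"delta_rot":[0,0,0],"hand":0}])

```text
time: 45.75
tcp_pos: [0.4698, -0.2474, 0.136]
ee_rot: [0.001, 0.643, 0.765, -0.0]
force: [0.6, -0.9, 0.8]
opening: 0.0
finger_force: 0.0
```

Run:
```python
from h import *
st()
C=load('w9')  # wrist view of box at scale 510/640
s=640/510
f=lambda u,v,z:bp(C,(u-290)*s,v*s,z)
for n,u,v,z in [('padBL',509,142,.097),('padBR',548,141,.097),('padTL',508,107,.1),('padTR',546,107,.1),('knob',533,224,.04),('boxTL',483,93,.04),('boxTR',575,92,.04),('greendot',558,211,.04),('house',567,143,.07),('slotL',532,206,.04)]: print(n,f(u,v,z).round(4))
im=cv2.imread('pics/w9.png');cv2.imwrite('pics/c11.png',cv2.resize(im[100:310,220:400],None,fx=2.8,fy=2.8,interpolation=cv2.INTER_CUBIC))
```

```text
45.75 [ 0.4698 -0.2474  0.136 ] phi 0.173 tilt [ 0.001 -0.001] F [ 0.6 -0.9  0.8] open 0.0 q [-0.71  0.45  1.51 -0.    1.18 -0.88]
padBL [ 0.3189 -0.248   0.097 ]
padBR [ 0.3526 -0.2419  0.097 ]
padTL [ 0.3149 -0.2187  0.1   ]
padTR [ 0.3462 -0.2138  0.1   ]
knob [ 0.3542 -0.3519  0.04  ]
boxTL [ 0.2817 -0.2124  0.04  ]
boxTR [ 0.3749 -0.197   0.04  ]
greendot [ 0.3809 -0.3305  0.04  ]
house [ 0.3728 -0.2452  0.07  ]
slotL [ 0.3496 -0.3289  0.04  ]
```

View pics/c11.png

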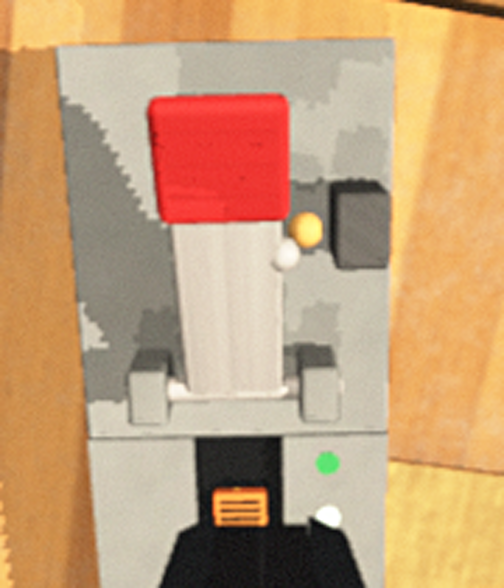

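The enlarged box view shows the pad spanning (150–288, 95–222), the housing at (358,225), and the knob at (240,507) with free slot to its right towards the gripper. I'll press the pad at (0.333,-0.231), following its leftward swing.

Run:
```python
from h import *
plan([(.3332,-.2312,.135,.157,0,1),(.3332,-.2312,.101,.157,0,0)])
```

```text
0 [13.2, -43.9, 0.3] 0.005 0
1 [12.9, -44.0, 0.3] 0.005 0
2 [12.7, -44.1, 0.3] 0.005 0
3 [0, 0, 0] 0 0
4 [0.0, 0.0, 34.0] -0.0 0
```

Call:
servo_tool(moves=[{"delta_pos":[13,-44,0],"delta_rot":[0,0,0.005],"hand":0},{"delta_pos":[13,-44,0],"delta_rot":[0,0,0.005],"hand":0},{"delta_pos":[12.5,-44,0],"delta_rot":[0,0,0.005],"hand":0},{"delta_pos":[0,0,0],"delta_rot":[0,0,0],"hand":0},{"delta_pos":[0,0,0],"delta_rot":[0,0,0],"hand":0}])

```text
time: 46.38
tcp_pos: [0.3356, -0.2315, 0.1362]
ee_rot: [0.001, 0.649, 0.761, -0.0]
force: [0.9, -0.3, -0.0]
opening: 0.0002
finger_force: 0.0
```

```bash
cat >> h.py <<'E'
def tray():
    t=ctrl.capture('top')[:,:,::-1].copy();g=cv2.cvtColor(rect(cam('top'),t,*T0,YT,.20,.25,.043,4000),cv2.COLOR_BGR2GRAY)
    g=cv2.medianBlur(g,5);T=np.zeros((140,140),np.float32);cv2.circle(T,(70,70),52,255,-1);cv2.circle(T,(70,70),28,0,-1)
    m=cv2.matchTemplate(g.astype(np.float32),cv2.GaussianBlur(T,(0,0),4),cv2.TM_CCOEFF_NORMED);out=[]
    while m.max()>.6:
        v,u=np.unravel_index(m.argmax(),m.shape);out.append(((u+70)/4-100,125-(v+70)/4,m.max()));cv2.circle(m,(int(u),int(v)),50,-1,-1)
    P=np.array(out);print(len(P));print(P.round(2)[np.lexsort((P[:,1].round(-1),P[:,0].round(-1)))])
    from scipy.spatial.distance import pdist;print('min dist',pdist(P[:,:2]).min().round(1))
E
python3 - <<'E'
from h import *
st();tray()
E
```

```text
46.38 [ 0.3356 -0.2315  0.1362] phi 0.158 tilt [ 0.001 -0.001] F [ 0.9 -0.3 -0. ] open 0.0002 q [-0.9   0.26  1.83  0.    1.05 -1.05]
12
[[-63.   -92.25   0.96]
 [-59.25 -30.25   0.96]
 [-60.25  31.5    0.96]
 [-63.    93.5    0.96]
 [ -0.75 -91.5    0.91]
 [  0.   -27.5    0.86]
 [ -0.75  31.75   0.91]
 [ -2.25  92.5    0.92]
 [ 62.75 -92.75   0.95]
 [ 61.   -31.75   0.96]
 [ 62.    30.25   0.96]
 [ 62.    92.25   0.95]]
min dist 59.3
```

All 12 nuts are spread, with a minimum centre distance of 59 mm. Now the lever.

Call:
servo_tool(moves=[{"delta_pos":[0,0,30],"delta_rot":[0,0,0],"hand":0},{"delta_pos":[0,0,8],"delta_rot":[0,0,0],"hand":0},{"delta_pos":[3,0,8],"delta_rot":[0,0,0],"hand":0},{"delta_pos":[3,0,8],"delta_rot":[0,0,0],"hand":0},{"delta_pos":[3,0,8],"delta_rot":[0,0,0],"hand":0}])

```text
time: 47.05
tcp_pos: [0.3342, -0.2227, 0.0741]
ee_rot: [0.001, 0.649, 0.761, -0.0]
force: [0.6, -1.5, 2.0]
opening: 0.0005
finger_force: 0.8
```

Call:
servo_tool(moves=[{"delta_pos":[2,0,6],"delta_rot":[0,0,0],"hand":0},{"delta_pos":[0,0,2],"delta_rot":[0,0,0],"hand":0},{"delta_pos":[0,0,0],"delta_rot":[0,0,0],"hand":0},{"delta_pos":[0,0,0],"delta_rot":[0,0,0],"hand":0},{"delta_pos":[0,0,0],"delta_rot":[0,0,0],"hand":0}])

```text
time: 47.68
tcp_pos: [0.3332, -0.2199, 0.0658]
ee_rot: [-0.0, 0.649, 0.761, 0.0]
force: [0.2, 0.6, 1.5]
opening: 0.0006
finger_force: 0.9
```

Call:
servo_tool(moves=[{"delta_pos":[0,0,1.5],"delta_rot":[0,0,0],"hand":0},{"delta_pos":[0,0,1],"delta_rot":[0,0,0],"hand":0},{"delta_pos":[0,0,0],"delta_rot":[0,0,0],"hand":0},{"delta_pos":[0,0,0],"delta_rot":[0,0,0],"hand":0},{"delta_pos":[0,0,0],"delta_rot":[0,0,0],"hand":0}])

```text
time: 48.3
tcp_pos: [0.3333, -0.22, 0.0649]
ee_rot: [0.001, 0.649, 0.761, -0.0]
force: [-5.4, 7.5, 33.2]
opening: 0.0004
finger_force: 16.8
```

Call:
servo_tool(moves=[{"delta_pos":[0,0,-15],"delta_rot":[0,0,0],"hand":0},{"delta_pos":[0,0,-55],"delta_rot":[0,0,0],"hand":0},{"delta_pos":[0,0,0],"delta_rot":[0,0,0],"hand":0},{"delta_pos":[0,0,0],"delta_rot":[0,0,0],"hand":0},{"delta_pos":[0,0,0],"delta_rot":[0,0,0],"hand":0}])

```text
time: 48.92
tcp_pos: [0.3329, -0.2197, 0.1323]
ee_rot: [-0.001, 0.649, 0.761, 0.0]
force: [-1.1, -0.0, -0.8]
opening: 0.0005
finger_force: 0.0
```

Run:
```python
from h import *
st()
plan([(.358,-.385,.12,-1.414,0,1),(.358,-.385,.06,-1.414,0,1)])
C=cam('top');t=ctrl.capture('top')[:,:,::-1].copy();cv2.imwrite('pics/t12.png',t)
h=cv2.cvtColor(t,cv2.COLOR_BGR2HSV);m=((h[...,0]<6)|(h[...,0]>174))&(h[...,1]>190)&(h[...,2]>90);m[:, :255]=0;m[:,310:]=0
ys,xs=np.nonzero(m[290:360]);print('red pad px now',xs.mean(),ys.mean()+290,len(xs))
t0=cv2.imread('pics/top0.png');h=cv2.cvtColor(t0,cv2.COLOR_BGR2HSV);m=((h[...,0]<6)|(h[...,0]>174))&(h[...,1]>190)&(h[...,2]>90);m[:, :255]=0;m[:,310:]=0
ys,xs=np.nonzero(m[290:360]);print('before',xs.mean(),ys.mean()+290,len(xs))
y=np.array([-.156,.988]);print('pred up',pj(C,[.3332,-.2312,.097]),'held',pj(C,[*(np.array([.3332,-.2312])+.011*y),.065]))
```

```text
48.92 [ 0.3329 -0.2197  0.1323] phi 0.158 tilt [-0.001  0.002] F [-1.1 -0.  -0.8] open 0.0005 q [-0.88  0.25  1.86 -0.    1.04 -1.04]
0 [-18.6, -0.1, 1.4] 0.175 0
1 [-18.3, 3.1, 1.4] 0.175 0
2 [-17.5, 6.2, 1.4] 0.175 0
3 [-16.2, 9.2, 1.4] 0.175 0
4 [-14.3, 11.8, 1.4] 0.175 0
0 [-12.0, 14.2, 1.4] 0.175 0
1 [-9.4, 16.0, 1.4] 0.175 0
2 [-6.5, 17.4, 1.4] 0.175 0
3 [-3.3, 18.3, 1.4] 0.175 0
4 [0, 0, 0] 0 0
0 [0.0, 0.0, 30.0] -0.0 0
1 [0.0, 0.0, 30.0] -0.0 0
2 [0, 0, 0] 0 0
red pad px now nan nan 0
before 279.8167115902965 324.3423180592992 371
pred up [[280.33473011 324.57072921]] held [[275.3297619  325.98490765]]<stdin>:6: RuntimeWarning: Mean of empty slice.
  ret = ret.dtype.type(ret / rcount)
```

Arm blocks the pad from the top camera here. I'll move on to the switch and check the lever on the way.

Call:
servo_tool(moves=[{"delta_pos":[-18.5,0,1],"delta_rot":[0,0,0.175],"hand":0},{"delta_pos":[-18.5,3,1],"delta_rot":[0,0,0.175],"hand":0},{"delta_pos":[-17.5,6,1],"delta_rot":[0,0,0.175],"hand":0},{"delta_pos":[-16,9,1],"delta_rot":[0,0,0.175],"hand":0},{"delta_pos":[-14.5,12,1],"delta_rot":[0,0,0.175],"hand":0}])

```text
time: 49.6
tcp_pos: [0.3467, -0.3123, 0.1273]
ee_rot: [-0.001, 0.911, 0.411, -0.0]
force: [-0.8, 0.3, 0.3]
opening: 0.0008
finger_force: 0.0
```

Call:
servo_tool(moves=[{"delta_pos":[-12,14,1],"delta_rot":[0,0,0.175],"hand":0},{"delta_pos":[-9.5,16,1],"delta_rot":[0,0,0.175],"hand":0},{"delta_pos":[-6.5,17.5,1],"delta_rot":[0,0,0.175],"hand":0},{"delta_pos":[-3.5,18.5,1],"delta_rot":[0,0,0.172],"hand":0},{"delta_pos":[0,0,0],"delta_rot":[0,0,0],"hand":0}])

```text
time: 50.22
tcp_pos: [0.3574, -0.3862, 0.1232]
ee_rot: [-0.001, 0.997, 0.079, -0.0]
force: [0.2, 0.6, 0.3]
opening: 0.0005
finger_force: 0.0
```

Call:
servo_tool(moves=[{"delta_pos":[0,0,0],"delta_rot":[0,0,0],"hand":0},{"delta_pos":[0,0,0],"delta_rot":[0,0,0],"hand":0},{"delta_pos":[0,0,0],"delta_rot":[0,0,0],"hand":0},{"delta_pos":[0,0,0],"delta_rot":[0,0,0],"hand":0},{"delta_pos":[0,0,0],"delta_rot":[0,0,0],"hand":0}])

```text
time: 50.85
tcp_pos: [0.3576, -0.3856, 0.1243]
ee_rot: [0.0, 0.997, 0.078, 0.0]
force: [-0.4, -0.3, 0.1]
opening: 0.0002
finger_force: 0.0
```

Run:
```python
from h import *
st()
C=cam('wrist');im=ctrl.capture('wrist')[:,:,::-1].copy();cv2.imwrite('pics/w13.png',im)
def cen(im,lo,hi,s):
    h=cv2.cvtColor(im,cv2.COLOR_BGR2HSV);m=((h[...,0]>=lo)&(h[...,0]<=hi)&(h[...,1]>s)&(h[...,2]>80)).astype(np.uint8)
    n,l,st_,c=cv2.connectedComponentsWithStats(m)
    return [(c[i].round(1).tolist(),st_[i].tolist()) for i in range(1,n) if st_[i][4]>60]
print('red',cen(im,0,4,180));print('orange',cen(im,9,16,200))
y=np.array([-.156,.988])
print('pred up',pj(C,[.3332,-.2312,.097]),'held',pj(C,[*(np.array([.3332,-.2312])+.011*y),.065]),'knob',pj(C,[.3532,-.3516,.04]))
t=ctrl.capture('top')[:,:,::-1].copy();print('top red',[r for r in cen(t,0,4,180) if 250<r[0][0]<310 and r[0][1]>280],'orange',[r for r in cen(t,9,16,180) if 340<r[0][0]<375 and 295<r[0][1]<325])
```

```text
50.85 [ 0.3576 -0.3856  0.1243] phi -1.414 tilt [ 0. -0.] F [-0.4 -0.3  0.1] open 0.0002 q [-1.05  0.45  1.54 -0.    1.15  0.37]
red [([477.6, 213.6], [439, 186, 97, 68, 2322]), ([474.5, 210.3], [460, 204, 30, 13, 157]), ([494.0, 208.4], [488, 204, 13, 10, 67]), ([498.3, 223.1], [488, 219, 23, 9, 98]), ([471.9, 225.4], [459, 221, 26, 11, 111]), ([56.6, 254.8], [24, 231, 66, 50, 2678])]
orange []
pred up [[ 32.62391323 277.43454438]] held [[ 53.85745656 255.67708928]] knob [[264.66558736 241.18107443]]
top red [] orange []
```

The pad appears at (57,255), matching the predicted held position (54,256), so the catch holds. Next I'll refine the knob.

Run:
```python
from h import *
C=cam('wrist');im=cv2.imread('pics/w13.png')
h=cv2.cvtColor(im,cv2.COLOR_BGR2HSV)[215:270,235:300]
m=(h[...,0]>4)&(h[...,0]<25)&(h[...,1]>150)&(h[...,2]>100);ys,xs=np.nonzero(m);print(len(xs))
u,v=(xs.min()+xs.max())/2+235,(ys.min()+ys.max())/2+215;print(u,v,np.ptp(xs),np.ptp(ys));k=bp(C,u,v,.04);print(k)
b=np.array([-.157,.988]);p=k[:2]-.030*b;print(p)
plan([(*p,.07,-1.414,0,1),(*p,.0375,-1.414,0,2)])
```

```text
404
266.0 238.5 18 25
[ 0.35537165 -0.3523953   0.04      ]
[ 0.36008165 -0.3820353 ]
0 [3.1, -3.3, 54.3] 0.0 0
1 [0, 0, 0] 0 0
2 [0.0, 0.0, 32.5] -0.0 0
3 [0, 0, 0] 0 0
4 [0, 0, 0] 0 0
```

Call:
servo_tool(moves=[{"delta_pos":[2,-3,50],"delta_rot":[0,0,0],"hand":0},{"delta_pos":[0,0,0],"delta_rot":[0,0,0],"hand":0},{"delta_pos":[0,0,20],"delta_rot":[0,0,0],"hand":0},{"delta_pos":[0,0,15],"delta_rot":[0,0,0],"hand":0},{"delta_pos":[0,0,0],"delta_rot":[0,0,0],"hand":0}])

```text
time: 51.58
tcp_pos: [0.359, -0.3824, 0.0392]
ee_rot: [-0.0, 0.997, 0.078, -0.0]
force: [-0.9, -0.5, 0.9]
opening: 0.0004
finger_force: 0.0
```

Call:
servo_tool(moves=[{"delta_pos":[0,0,0],"delta_rot":[0,0,0],"hand":0},{"delta_pos":[0,0,0],"delta_rot":[0,0,0],"hand":0},{"delta_pos":[0,0,0],"delta_rot":[0,0,0],"hand":0},{"delta_pos":[0,0,0],"delta_rot":[0,0,0],"hand":0},{"delta_pos":[0,0,0],"delta_rot":[0,0,0],"hand":0}])

```text
time: 52.2
tcp_pos: [0.3591, -0.3825, 0.0393]
ee_rot: [0.0, 0.997, 0.078, 0.0]
force: [0.2, -0.1, 0.4]
opening: 0.0002
finger_force: 0.0
```

Call:
servo_tool(moves=[{"delta_pos":[0,0,2.5],"delta_rot":[0,0,0],"hand":0},{"delta_pos":[0,0,0],"delta_rot":[0,0,0],"hand":0},{"delta_pos":[0,-4,0],"delta_rot":[0,0,0],"hand":0},{"delta_pos":[0,-4,0],"delta_rot":[0,0,0],"hand":0},{"delta_pos":[0,-4,0],"delta_rot":[0,0,0],"hand":0}])

```text
time: 52.82
tcp_pos: [0.3572, -0.3703, 0.0368]
ee_rot: [0.0, 0.997, 0.078, 0.0]
force: [0.1, -1.5, 0.3]
opening: 0.0006
finger_force: 0.6
```

Call:
servo_tool(moves=[{"delta_pos":[0,-4,0],"delta_rot":[0,0,0],"hand":0},{"delta_pos":[0,-3,0],"delta_rot":[0,0,0],"hand":0},{"delta_pos":[0,0,0],"delta_rot":[0,0,0],"hand":0},{"delta_pos":[0,0,0],"delta_rot":[0,0,0],"hand":0},{"delta_pos":[0,0,0],"delta_rot":[0,0,0],"hand":0}])

```text
time: 53.45
tcp_pos: [0.3561, -0.3636, 0.0367]
ee_rot: [-0.0, 0.997, 0.078, -0.0]
force: [0.2, 0.3, 0.2]
opening: 0.0003
finger_force: 0.3
```

Call:
servo_tool(moves=[{"delta_pos":[0,-2,0],"delta_rot":[0,0,0],"hand":0},{"delta_pos":[0,-2,0],"delta_rot":[0,0,0],"hand":0},{"delta_pos":[0,-2,0],"delta_rot":[0,0,0],"hand":0},{"delta_pos":[0,0,0],"delta_rot":[0,0,0],"hand":0},{"delta_pos":[0,0,0],"delta_rot":[0,0,0],"hand":0}])

```text
time: 54.08
tcp_pos: [0.3551, -0.3576, 0.0367]
ee_rot: [-0.0, 0.997, 0.078, -0.0]
force: [-0.3, -0.2, -0.1]
opening: 0.0006
finger_force: 0.3
```

Run:
```python
from h import *
st()
C=cam('wrist');im=ctrl.capture('wrist')[:,:,::-1].copy();cv2.imwrite('pics/w14.png',im)
h=cv2.cvtColor(im,cv2.COLOR_BGR2HSV)[200:330,180:330]
m=(h[...,0]>4)&(h[...,0]<25)&(h[...,1]>150)&(h[...,2]>100);ys,xs=np.nonzero(m);print(len(xs))
if len(xs): print(np.ptp(xs),np.ptp(ys),bp(C,(xs.min()+xs.max())/2+180,(ys.min()+ys.max())/2+200,.04))
```

```text
54.08 [ 0.3551 -0.3576  0.0367] phi -1.414 tilt [-0.  0.] F [-0.3 -0.2 -0.1] open 0.0006 q [-1.02  0.55  1.7   0.    0.89  0.39]
611
26 38 [ 0.3536568  -0.33837759  0.04      ]
```

The knob is at y=-0.3384, about 14 mm further left. I'll push on until the stop is felt.

Call:
servo_tool(moves=[{"delta_pos":[0,-1,0],"delta_rot":[0,0,0],"hand":0},{"delta_pos":[0,-1,0],"delta_rot":[0,0,0],"hand":0},{"delta_pos":[0,0,0],"delta_rot":[0,0,0],"hand":0},{"delta_pos":[0,0,0],"delta_rot":[0,0,0],"hand":0},{"delta_pos":[0,0,0],"delta_rot":[0,0,0],"hand":0}])

```text
time: 54.75
tcp_pos: [0.3551, -0.3564, 0.037]
ee_rot: [0.001, 0.997, 0.078, 0.0]
force: [-0.3, -5.2, 1.1]
opening: 0.0004
finger_force: 2.2
```

Call:
servo_tool(moves=[{"delta_pos":[0,-0.7,0],"delta_rot":[0,0,0],"hand":0},{"delta_pos":[0,0,0],"delta_rot":[0,0,0],"hand":0},{"delta_pos":[0,0,0],"delta_rot":[0,0,0],"hand":0},{"delta_pos":[0,0,0],"delta_rot":[0,0,0],"hand":0},{"delta_pos":[0,0,0],"delta_rot":[0,0,0],"hand":0}])

```text
time: 55.38
tcp_pos: [0.3551, -0.3561, 0.0371]
ee_rot: [0.001, 0.997, 0.078, 0.0]
force: [0.5, -7.2, 1.4]
opening: 0.0004
finger_force: 2.8
```

Call:
servo_tool(moves=[{"delta_pos":[0,5,0],"delta_rot":[0,0,0],"hand":0},{"delta_pos":[0,0,-40],"delta_rot":[0,0,0],"hand":0},{"delta_pos":[0,20,-60],"delta_rot":[0,0,0],"hand":0},{"delta_pos":[0,30,0],"delta_rot":[0,0,0],"hand":0},{"delta_pos":[0,0,0],"delta_rot":[0,0,0],"hand":0}])

```text
time: 56.0
tcp_pos: [0.3632, -0.4097, 0.1357]
ee_rot: [-0.001, 0.997, 0.078, -0.0]
force: [-0.5, 0.1, -0.2]
opening: 0.0005
finger_force: 0.0
```

Call:
servo_tool(moves=[{"delta_pos":[0,0,0],"delta_rot":[0,0,0],"hand":0},{"delta_pos":[0,0,0],"delta_rot":[0,0,0],"hand":0},{"delta_pos":[0,0,0],"delta_rot":[0,0,0],"hand":0},{"delta_pos":[0,0,0],"delta_rot":[0,0,0],"hand":0},{"delta_pos":[0,0,0],"delta_rot":[0,0,0],"hand":0}])

```text
time: 56.62
tcp_pos: [0.3633, -0.4091, 0.136]
ee_rot: [-0.0, 0.997, 0.078, -0.0]
force: [0.1, -0.1, -1.3]
opening: 0.0002
finger_force: 0.0
```

Run:
```python
from h import *
st()
C=cam('wrist');im=ctrl.capture('wrist')[:,:,::-1].copy();cv2.imwrite('pics/w15.png',im)
print('knob pred on',pj(C,[.3525,-.338,.04]),'pad held',pj(C,[.3315,-.2203,.065]),'pad up',pj(C,[.3332,-.2312,.097]))
h=cv2.cvtColor(im,cv2.COLOR_BGR2HSV)
for nm,lo,hi in (('or',7,18),('red',0,4)):
    m=((h[...,0]>=lo)&(h[...,0]<=hi)&(h[...,1]>185)&(h[...,2]>100)).astype(np.uint8);n,l,s,c=cv2.connectedComponentsWithStats(m)
    for i in range(1,n):
        if 80<s[i][4]<6000: print(nm,c[i].round(1),s[i],bp(C,*c[i],.04 if nm=='or' else .065).round(4))
tray()
g=cv2.imread('pics/w15.png');o=np.zeros((480,800,3),np.uint8);o[:,:640]=g;cv2.imwrite('pics/f.png',g)
```

```text
56.62 [ 0.3633 -0.4091  0.136 ] phi -1.414 tilt [-0.  0.] F [ 0.1 -0.1 -1.3] open 0.0002 q [-1.06  0.47  1.47  0.    1.2   0.35]
knob pred on [[216.56026372 236.5863738 ]] pad held [[ 31.59818163 251.88595434]] pad up [[  8.328915   271.84755184]]
or [217.4 235.7] [208 224  19  25 364] [ 0.3533 -0.3386  0.04  ]
or [561.3 408.6] [554 403  16  12  84] [ 0.2362 -0.6568  0.04  ]
red [445.3 208.7] [ 406  186   88   65 1472] [ 0.4048 -0.4902  0.065 ]
red [ 33.9 251.1] [   3  228   63   48 2355] [ 0.3324 -0.2219  0.065 ]
12
[[-63.   -92.25   0.96]
 [-59.   -30.25   0.96]
 [-60.25  31.5    0.96]
 [-63.    93.5    0.96]
 [ -0.75 -91.5    0.91]
 [  0.   -27.5    0.86]
 [ -0.75  31.75   0.91]
 [ -2.25  92.5    0.92]
 [ 62.75 -92.75   0.95]
 [ 61.   -31.75   0.96]
 [ 62.    30.25   0.96]
 [ 62.    92.25   0.96]]
min dist 59.1
```

View pics/f.png

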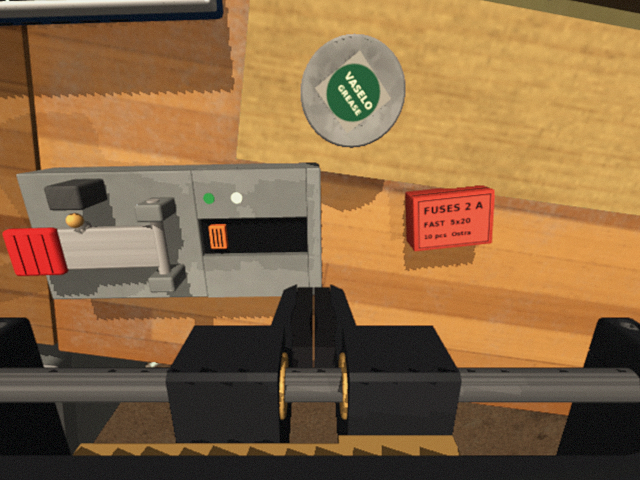

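The final view shows the lever held down (pad at (34,251)) and the knob at the left beside the green dot (217,236). The tin and carton are untouched, and all 12 nuts are spread.

```bash
python3 -c "
from plant import ctrl;print(ctrl.hand_in())"
```

```text
the job is handed in; nothing more can be done
None
```

I handed the job in at about 57 s: all 12 nuts lie flat on the plate at least 59 mm apart centre to centre, with some in every quarter. After that the lever was pressed until its catch held, then the switch was pushed to its stop at the green dot; the tin and carton were not touched.

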